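# Zero the thickness comparator on the reference bar

### The job

Set the dial comparator to zero on the brass reference bar: lay the bar flat on the stand's black granite base with one end under the dial's measuring tip, and let go of it. Then wind the head down with the large black outer knob on top of the column, until the tip sits on the bar and the needle has left its stop but is still short of the red zero mark, and finish with the small silver inner knob, bringing the needle exactly onto the zero mark. Never run the needle far past zero to the end of its scale, and leave the things lying about where they are.

Things in the scene. Friction and masses are not known exactly. Their poses are not given: they have to be found in the camera images.
- stand: comparator stand, fixed: dark granite slab 190 (x) x 130 (y) mm, flat top 40 mm above the bench. Origin under the slab's middle at bench height, z up, open front at -x. A chrome column (29 mm thick) at x = +62 mm, y = 0 carries two coaxial knobs on top and a sliding head whose arm holds a dial over x = -13 mm, y = 0. The granite at x = -95 to -47 mm is open to above.
- dial_center (a point): centre of the white face of the round dial gauge (66 mm across, face up), above the measuring tip; it goes up and down with the head, 90 to 107 mm above the bench. The case reaches 3 mm above and 19 mm below this point; below that only the thin stem and spindle.
- dial_zero (a point): the red zero mark on the dial's white face, 25.3 mm from the dial's centre on the side toward the column. It goes up and down with the head.
- bar_mid (a point): centre (half-way up) of the loose brass reference bar, 150 (x, its length) x 16 (y) x 10 (z) mm, 0.19 kg, lying flat; it starts on the bench to the right of the stand. The tip must stand on its upper 150 x 16 mm face, 4 mm or more in from the end and 1.5 mm or more in from the sides.
- gauge_tip (a point): lowest point of the gauge's measuring tip (steel ball 5 mm thick on a thin spindle), over x = -13 mm, y = 0 of the stand. At the start it hangs free, 15.5 to 20.5 mm above the granite: 5.5 to 10.5 mm higher than the bar's top will be, so bring the bar in level and low, from the front. Pushed up, it moves the needle; its spring presses with about 0.6 to 1.2 N.
- coarse_grip (a point): on the knobs' vertical axis, half-way up the large black knurled outer knob: 58 mm thick, 24 mm high, its top 12 mm above this point (156 mm above the bench). The inner knob stands on it, reaching 39 mm above this point. Round the outer knob, at its height and 20 mm below it, all but the column is free.
- fine_grip (a point): on the same axis, half-way up the small silver knurled inner knob: 31 mm thick, 24 mm high, its top 12 mm above this point (183 mm above the bench). A 3 mm gap lies between its underside and the top of the outer knob.
- fine_mark (a point): black line on top of the inner knob, near its rim, 14.5 mm from the axis; it goes round with the knob.
- coarse (a joint): angle of the outer knob in rad, grows clockwise seen from above, 0 to 3.6; starts between 0.4 and 1.25. Clockwise lowers the head, 30 mm a turn (4.77 mm per rad). Stays where it is left (friction 0.05 N m). Does not turn the inner knob. A hard grip on it can strain the needle up to 0.3 rad off until let go.
- fine (a joint): angle of the inner knob in rad, grows clockwise seen from above, -5 to 5; starts between -1 and 1. Clockwise lowers the gauge, 2 mm a turn (0.318 mm per rad), in addition to the outer knob (which moves down with it as little). Stays where it is left (friction 0.02 N m). Does not turn the outer knob.
- needle (a joint): angle of the dial's black needle (22 mm long) in rad, growing clockwise from above. 0 with the tip free: on its stop, 150 degrees anticlockwise of zero. 1.309 rad per mm that the tip is pushed up: 2.618 on the red zero mark, 5.236 at the scale's end; small division 0.131. With the tip on the bar, 1 rad of the outer knob moves it 6.25 rad, 1 rad of the inner knob 0.417 rad.
- loupe (a point): bystander: folding loupe, 24 x 32 x 19 mm high; this is its centre.
- ring_clamp (a point): bystander: wooden ring clamp, 28 x 148 x 28 mm high; this is its centre.
- pliers (a point): bystander: red-handled flat-nose pliers, 51 x 133 x 11 mm high; this is its centre.
- bar: the same brass bar; origin in the centre of its underside, x along its length, z up.

How it is judged:
On the way, in this order (a step that is already met when the one before it is completed fails the run):
1. the bar lies flat on the granite under the tip and has been let go (x of gauge_tip in the frame of bar_mid between -0.071 and 0.071 m and y of gauge_tip in the frame of bar_mid between -0.0065 and 0.0065 m and z of bar_mid in the frame of stand between 0.0425 and 0.0475 m and angle between bar_mid's own z axis and vertical below 0.05 rad and contact force between bar and the fingers below 0.1 N), for 0.2 s.
2. the outer knob has brought the tip onto the bar: the needle has left its stop (by more than 0.3 rad) and is short of zero (under 2.518 rad) (x of gauge_tip in the frame of bar_mid between -0.071 and 0.071 m and y of gauge_tip in the frame of bar_mid between -0.0065 and 0.0065 m and z of bar_mid in the frame of stand between 0.0425 and 0.0475 m and angle between bar_mid's own z axis and vertical below 0.05 rad and value of joint needle between 0.3 and 2.518 rad), for 0.2 s.
3. the inner knob has been turned (its mark has moved over 1.5 mm) after that (distance of fine_mark from where it was at the start of the episode above 0.0015 m), for 0.2 s.
At the end, for the whole second after the job is handed in: the needle stands still on zero (2.618 rad, within 0.10 rad), the bar lies flat and still on the granite (centre within 2.5 mm of its height), let go, with the tip on its upper face at least 4 mm from the ends and 1.5 mm from the sides; the knobs are at rest (all of step 1 and value of joint needle between 2.518 and 2.718 rad and velocity of joint needle between -0.1 and 0.1 rad/s and velocity of joint coarse between -0.05 and 0.05 rad/s and velocity of joint fine between -0.05 and 0.05 rad/s and linear speed of bar below 0.01 m/s); the robot touches nothing.
It fails at once if the needle is run past 4.8 rad, nearly to the end of its scale (value of joint needle above 4.8 rad).
It fails at once if a bystander is moved by more than 20 mm (distance of any of loupe, ring_clamp, pliers from where it was at the start of the episode above 0.02 m).
It also fails if it takes over 69 s, if anything falls off the work surface, if the arm or the gripper's body presses on something with over 40 N, if the wrist force passes 120 N, or if a joint passes its speed limit or range.

### The arm

A 6-joint arm with a two-finger parallel gripper is mounted at the origin on a cart in front of the work surface, level with it; the furniture and walls round the work are solid. World frame = base frame: x ahead of the robot, y to its left, z up, the work surface at z = 0. Lengths are in m, angles in rad, forces in N, time in s.
With the tool pointing down it reaches from about 0.25 to 0.8 m from the base axis. Payload 8.5 kg.
Tool frame: the origin (TCP) lies at the very end of the fingers, on their centre line; the grasp point (between the pads) lies 19 mm behind it (env.pinch_z is the distance from the TCP to the grasp point, in m); x points along the fingers, y is the direction in which the jaws open and shut, and the axes are right-handed (so a half turn about x gives the same grasp; the last joint's range is limited). The gripper opens to 85 mm and grips with 20 to 120 N. Pads are 22 mm wide; open, the fingers measure 114 mm over their backs; the gripper's body (76 mm by 85 mm) begins 54 mm behind the grasp point. The pads swing forward as they close: fully open they stand 13 mm farther back than shut.
Start: joints at [-1.196, 0.238, -0.013, 1.319, 0, 1.571], TCP at [0.192, -0.489, 0.231] pointing down, gripper open.
Joint ranges: [-2.66, 2.66], [-1.03, 1.9], [-1.14, 1.46], [-1.82, 2.27], [-1.45, 1.34], [-3.14, 3.14]. Speed limits (rad/s): [2.22, 2.22, 2.79, 3.14, 3.14, 3.14].

### API

Orientations are given as a rotation vector (axis times angle).
In Python, from plant import env gives the robot as it stands.
- The arm moves only by the tool move_arm, never from a script. Its argument "motion" is a list that holds one entry, the list of rows, each a list of 6 numbers: the shift along the world's x, y, z in cm, then the turn, a rotation vector about the world's x, y, z in rad. A call has 1 to 20 rows; each row shifts and turns the pose as measured when the row begins; what a row does not reach is not made up. A row lasts 1/12 s, in which the tool goes at most 41.7 mm and 7.16 degrees, less where a joint would pass 70% of its speed; a pose out of reach is approached as far as the arm can. A call with a gripper value outside its range is refused whole. "jaw" is the closure, from -1 (fully open) to 1 (shut), so that 0 is half open, set as the call begins (left out, the last holds). The fingers move at their own pace and stop on an object; "force" is the grip in N (left out, the last holds). Time passes only in rows, so rows that do not move let the fingers close. It gives the time, the measured TCP pose, the force and the opening at its end, in the units of the state.
- env.sense(): the state, without advancing time (a new reading comes with each control period).
- env.grab_frame(name): name is "scene" or "top" or "wrist"; returns (picture, depth): 400x640x3 uint8, red, green, blue; 400x640 float32, m along the optical axis (not along the pixel's ray), 0 where there is no reading.
- env.camera_info(name): a dict with "intrinsics" (3x3 intrinsics, pixels), "rvec" (rotation vector, rad) and "tvec" (3), from world to camera coordinates, as OpenCV has them. Camera axes: x right, y down, z forward; pixel columns grow to the right and rows downward; lengths in m; the calibration is good to about 2 mm. A picture is of the moment at which its call begins: read the wrist's pose just before it. camera_info takes no time and is no camera call; for the wrist camera it gives the pose at the moment of the call.
- env.finish_job(): hands the job in, once; it reports no verdict.
The state is a dict: "time_s": time; "joints": joint angles; "qd": joint speeds; "effort": joint torques, N m; "position": TCP position; "ee_rot": TCP orientation; "contact_force": force on the tool from outside, world axes, zero at the start; "torque": the same for the moment, N m; "finger_gap": opening from 0.0 (shut) to 1.0 (fully open).
Only numpy, scipy, OpenCV 4.12 (cv2) and the standard library are available. Lean on these libraries where they do the work, as an engineer would, in place of code of your own. Each camera call takes 0.05 s, during which the arm holds its last target.

## Working session

There is one attempt and no reset: what is moved stays moved. The work goes in short steps, Python scripts to look and compute and a tool call to move; the robot and the scene stay as the last step left them, time stands still between calls to the robot, and variables do not carry over. Pictures are saved under pics/ and viewed, and the job is handed in when it is done.

Besides the shell and the picture viewer there is one more tool, called after ">>>" as a command line: name --argument value ..., lists and objects as JSON in quotes. move_arm: Moves the arm, as the interface text tells. Its arguments: {"type":"object","properties":{"motion":{"type":"array"},"jaw":{"type":"number"},"force":{"type":"number"}},"required":["motion"]}

```bash
ls -la; mkdir -p pics; cat > h.py <<'E'
import numpy as np, cv2
from plant import env
from scipy.spatial.transform import Rotation as R
def snap(n,f):
    s=env.sense(); ci=env.camera_info(n); im,d=env.grab_frame(n)
    cv2.imwrite('pics/%s.png'%f,im[:,:,::-1]); np.savez('pics/%s.npz'%f,im=im,d=d,K=ci['intrinsics'],r=ci['rvec'],t=ci['tvec'])
    return im,d,ci
def load(f):
    z=np.load('pics/%s.npz'%f); return z['im'],z['d'],dict(intrinsics=z['K'],rvec=z['r'],tvec=z['t'])
def ray(ci,u,v):
    K=np.array(ci['intrinsics']);Rm=R.from_rotvec(np.ravel(ci['rvec'])).as_matrix();t=np.ravel(ci['tvec'])
    c=-Rm.T@t; d=Rm.T@np.linalg.solve(K,[u,v,1.]); return c,d
def onz(ci,u,v,z):
    c,d=ray(ci,u,v); return c+d*(z-c[2])/d[2]
def dep(ci,u,v,z):
    c,d=ray(ci,u,v); return c+d*z
def proj(ci,p):
    K=np.array(ci['intrinsics']);Rm=R.from_rotvec(np.ravel(ci['rvec'])).as_matrix();t=np.ravel(ci['tvec'])
    q=K@(Rm@np.asarray(p)+t); return q[:2]/q[2]
E
python3 - <<'E'
from h import *
print(env.sense()); print(env.pinch_z)
for n in ['scene','top','wrist']:
    im,d,ci=snap(n,n+'0'); print(n,ci, -R.from_rotvec(np.ravel(ci['rvec'])).as_matrix().T@np.ravel(ci['tvec']))
E
```

```text
total 12
drwxr-xr-x  3 agent agent 4096 Dec  6 07:31 .
drwxr-xr-x 23 root  root  4096 Dec  6 07:31 ..
drwxr-xr-x  2 agent agent 4096 Dec  6 07:31 pics
{'time_s': 0.0, 'joints': array([-1.19599869e+00,  2.38786295e-01, -1.42573334e-02,  1.31919027e+00,
        1.10023736e-05,  1.57080717e+00]), 'qd': array([-2.18260780e-04, -8.46729732e-04, -1.69813402e-03,  1.76741126e-03,
        1.62893750e-05,  1.60974472e-04]), 'effort': array([-3.15873527e-03, -5.38773680e+01,  3.46438336e+01,  1.85516628e-02,
       -1.58852617e-04, -2.34711894e-05]), 'position': array([ 0.19204616, -0.48816982,  0.23067353]), 'ee_rot': array([ 2.01686205,  0.3839357 , -2.01738974]), 'contact_force': array([-0.32187975,  0.53532084,  0.9659929 ]), 'torque': array([ 0.00256197, -0.00704659, -0.04466335]), 'finger_gap': 1.0002186931110242}
0.0187
scene {'intrinsics': array([[449.84681543,   0.        , 315.16522366],
       [  0.        , 449.84681543, 198.72374485],
       [  0.        ,   0.        ,   1.        ]]), 'rvec': array([ 2.22665728, -0.49186121,  0.23750884]), 'tvec': array([-0.55324816,  0.08682828,  1.13218307])} [ 0.15290059 -0.96724883  0.79781721]
top {'intrinsics': array([[412.39714108,   0.        , 323.79603804],
       [  0.        , 412.39714108, 199.40036748],
       [  0.        ,   0.        ,   1.        ]]), 'rvec': array([ 1.82423956, -2.3322407 ,  0.30478494]), 'tvec': array([-0.11432446,  0.53925889,  0.99984094])} [ 0.224525   -0.1779681   1.10520044]
wrist {'intrinsics': array([[279.2101602 ,   0.        , 324.43597215],
       [  0.        , 279.2101602 , 200.74495331],
       [  0.        ,   0.        ,   1.        ]]), 'rvec': array([-2.38695876,  1.62571941,  0.24296624]), 'tvec': array([-0.52392963, -0.0368479 ,  0.37907004])} [ 0.26183721 -0.46035468  0.37291952]
```

View pics/scene0.png

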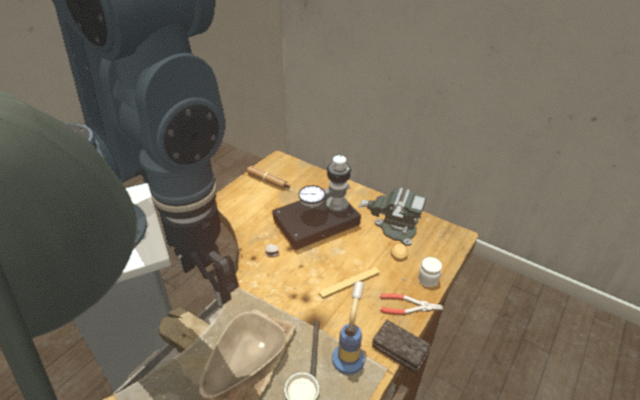

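View pics/top0.png

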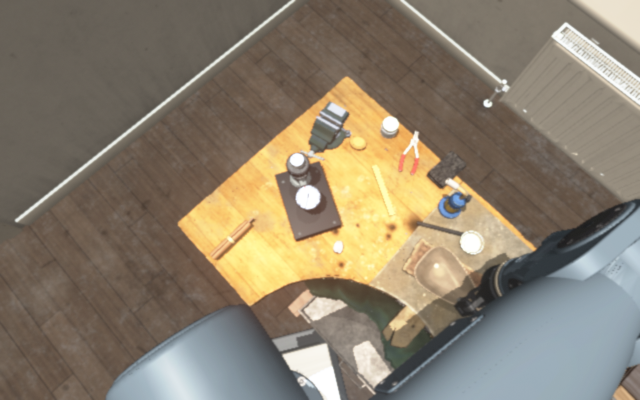

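View pics/wrist0.png

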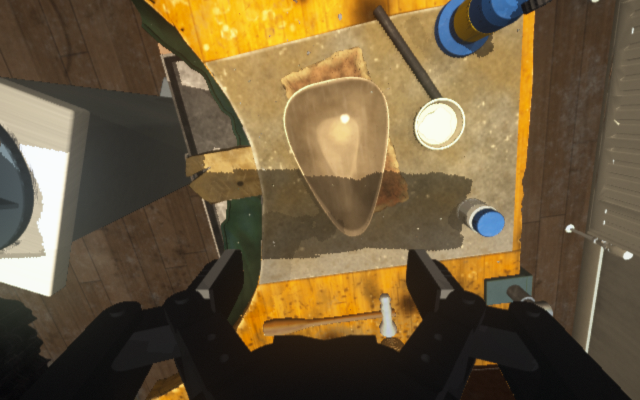

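The scene and top views show the stand (top about 308,203, column about 298,160), the bar (383,190), the loupe (338,247), the clamp (233,240) and the pliers (411,152). Next I measure them.

```bash
python3 - <<'E'
from h import *
im,d,ci=load('top0'); print('plane chk',[dep(ci,u,v,d[v,u]).round(3) for u,v in [(360,230),(270,190),(320,225),(297,157),(308,198),(383,190)]])
c=im[100:300,200:480]; cv2.imwrite('pics/topz.png',cv2.resize(c,None,fx=2.8,fy=2.8,interpolation=cv2.INTER_CUBIC)[:,:,::-1])
im,d,cs=load('scene0'); c=im[145:320,240:450]; cv2.imwrite('pics/scz.png',cv2.resize(c,None,fx=3.4,fy=3.4,interpolation=cv2.INTER_CUBIC)[:,:,::-1])
for n,u,v,z in [('bar',383,190,.01),('loupe',338,247,.01),('clamp',233,240,.014),('pl',411,152,.005)]: print(n,onz(ci,u,v,z).round(3))
E
```

```text
plane chk [array([ 0.407, -0.32 , -0.   ]), array([ 0.577, -0.106, -0.001]), array([ 0.439, -0.216,  0.04 ]), array([ 0.584, -0.197,  0.181]), array([ 0.5  , -0.201,  0.104]), array([ 0.5  , -0.411,  0.005])]
bar [ 0.498 -0.41   0.01 ]
loupe [ 0.375 -0.25   0.01 ]
clamp [0.46  0.018 0.014]
pl [ 0.589 -0.52   0.005]
```

View pics/topz.png

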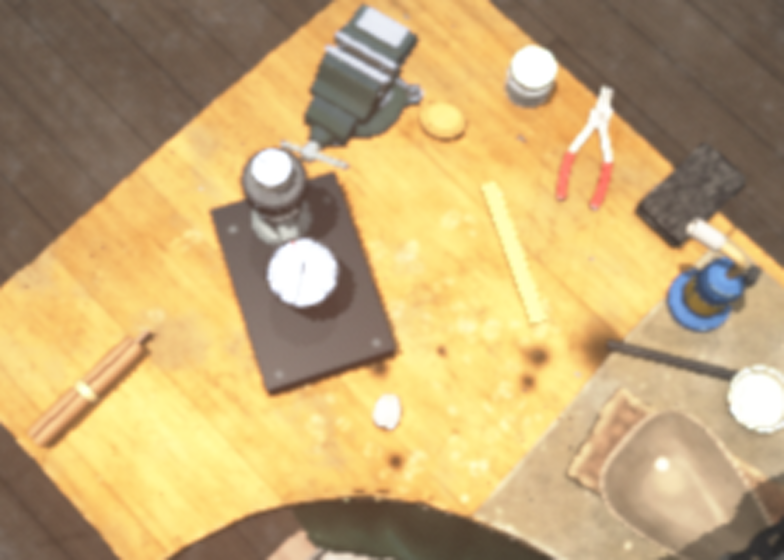

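View pics/scz.png

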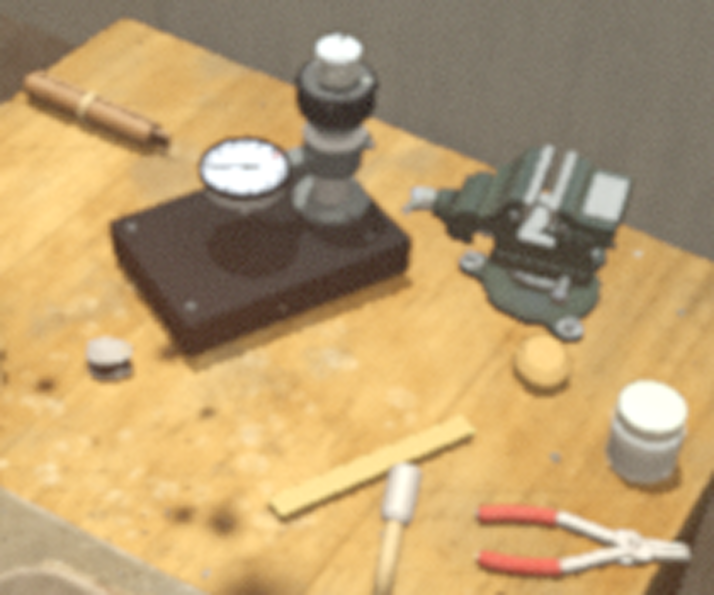

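The zoomed top view shows the slab with the dial and knobs, the bar parallel to it on the right, and clear bench between them. Next come the exact outlines.

```bash
python3 - <<'E'
from h import *
def cloud(n):
    im,d,ci=load(n); K=np.array(ci['intrinsics']);Rm=R.from_rotvec(np.ravel(ci['rvec'])).as_matrix();t=np.ravel(ci['tvec'])
    v,u=np.mgrid[:400,:640]; q=np.stack([(u-K[0,2])/K[0,0]*d,(v-K[1,2])/K[1,1]*d,d],-1)
    return im,d,(q-t)@Rm,ci
for n in ['top0','scene0']:
    im,d,P,ci=cloud(n); Z=P[...,2]
    roi=(d>0)&(P[...,0]>.33)&(P[...,0]<.72)&(P[...,1]>-.36)&(P[...,1]<-.05)
    m=roi&(Z>.03)&(Z<.048)&(im.max(2)<110)
    xy=P[m][:,:2]
    m8=m.astype(np.uint8)
    cs,_=cv2.findContours(m8,0,1); c=max(cs,key=cv2.contourArea)
    hull=cv2.convexHull(c)[:,0]
    H=np.array([onz(ci,u,v,.04)[:2] for u,v in hull]).astype(np.float32)
    print(n,'slab',cv2.minAreaRect(H*1000), 'medz',np.median(Z[m]))
    hsv=cv2.cvtColor(im,cv2.COLOR_RGB2HSV)
    if n=='top0':
        br=(hsv[...,0]>22)&(hsv[...,0]<34)&(hsv[...,1]>60)
    b=(d>0)&(Z>.005)&(Z<.016)&(P[...,0]>.40)&(P[...,0]<.6)&(P[...,1]>-.47)&(P[...,1]<-.36)
    cs,_=cv2.findContours(b.astype(np.uint8),0,1); c=max(cs,key=cv2.contourArea)
    H=np.array([onz(ci,u,v,.01)[:2] for u,v in cv2.convexHull(c)[:,0]]).astype(np.float32)
    print('bar',cv2.minAreaRect(H*1000), b.sum(), np.median(Z[b]), hsv[b].mean(0))
    for lo,hi,nm in [(.145,.165,'coarse'),(.178,.19,'fine'),(.085,.112,'dial')]:
        k=roi&(Z>lo)&(Z<hi)
        if nm=='dial': k&=hsv[...,2]>150
        print(nm,k.sum(),np.median(P[k],0).round(4), 'mid',((P[k].max(0)+P[k].min(0))/2).round(4), (np.ptp(P[k],0)).round(3))
E
```

```text
top0 slab ((579.46337890625, -235.50115966796875), (34.900020599365234, 56.729793548583984), 82.08051300048828) medz 0.03845524553901148
bar ((500.62506103515625, -409.3703308105469), (149.0404052734375, 16.679216384887695), 3.31561541557312) 307 0.00901654242589293 [ 27.81433225  80.09120521 253.49511401]
coarse 282 [ 0.568  -0.1931  0.1546] mid [ 0.5781 -0.1941  0.1552] [0.059 0.058 0.019]
fine 125 [ 0.5778 -0.1939  0.1818] mid [ 0.5785 -0.1938  0.1821] [0.03  0.03  0.008]
dial 713 [ 0.5161 -0.2091  0.1027] mid [ 0.596  -0.2626  0.0978] [0.248 0.188 0.025]
scene0 slab ((515.780517578125, -208.20657348632812), (188.6582489013672, 134.4091796875), 4.080412864685059) medz 0.04005774803311704
bar ((504.091552734375, -413.0220642089844), (151.07273864746094, 21.141401290893555), 3.2446377277374268) 445 0.009818097786766077 [ 21.73033708 104.51011236 241.75505618]
coarse 271 [ 0.5719 -0.208   0.156 ] mid [ 0.5821 -0.1971  0.1548] [0.058 0.058 0.02 ]
fine 92 [ 0.5804 -0.198   0.183 ] mid [ 0.5811 -0.1954  0.1827] [0.03  0.031 0.009]
dial 588 [ 0.5258 -0.2076  0.1046] mid [ 0.5975 -0.2633  0.0984] [0.245 0.192 0.027]
```

```bash
python3 - <<'E'
from h import *
for n in ['top0','scene0']:
    im,d,ci=load(n); hsv=cv2.cvtColor(im,cv2.COLOR_RGB2HSV)
    # dark slab mask in top
    x0,y0,x1,y1=(265,140,350,245) if n=='top0' else (270,190,365,250)
    m=np.zeros(im.shape[:2],np.uint8); m[y0:y1,x0:x1]=(im[y0:y1,x0:x1].max(2)<(105))
    cs,_=cv2.findContours(m,0,1); c=max(cs,key=cv2.contourArea)
    ep=cv2.approxPolyDP(cv2.convexHull(c),4,True)[:,0]
    print(n,[(p.tolist(),onz(ci,*p,.04)[:2].round(4).tolist()) for p in ep])
    # dial
    x0,y0,x1,y1=(288,180,330,218) if n=='top0' else (294,180,331,210)
    w=np.zeros(im.shape[:2],np.uint8); s=hsv[y0:y1,x0:x1]; w[y0:y1,x0:x1]=(s[...,2]>170)&(s[...,1]<60)
    cs,_=cv2.findContours(w,0,1); c=max(cs,key=cv2.contourArea); h=cv2.convexHull(c)
    H=np.array([onz(ci,u,v,.103)[:2] for u,v in h[:,0]]).astype(np.float32)*1000
    print('dial',cv2.fitEllipse(h), cv2.minEnclosingCircle(H), np.median(dd:=d[w>0]))
    u,v=cv2.fitEllipse(h)[0]; print(dep(ci,u,v,np.median(dd)).round(4))
E
```

```text
top0 [([320, 177], [0.5676, -0.2479]), ([312, 184], [0.5535, -0.2221]), ([288, 171], [0.6054, -0.1673]), ([311, 165], [0.6071, -0.2322])]
dial ((304.1116943359375, 193.48477172851562), (24.538894653320312, 35.57161331176758), 130.8157958984375) ((516.7833862304688, -192.15634155273438), 46.24166488647461) 1.0407552
[ 0.5141 -0.1943  0.1043]
scene0 [([345, 190], [0.6278, -0.152]), ([359, 215], [0.6128, -0.2552]), ([358, 224], [0.5944, -0.283]), ([294, 248], [0.4198, -0.2919]), ([273, 211], [0.422, -0.1508]), ([330, 190], [0.5912, -0.1352])]
dial ((311.3504638671875, 193.68667602539062), (15.333536148071289, 24.636430740356445), 88.0127944946289) ((507.2853698730469, -197.41580200195312), 30.32782554626465) 1.0933427
[ 0.5065 -0.1995  0.1042]
```

```bash
python3 - <<'E'
from h import *
im,d,ci=load('top0')
for z in (.04,0):print([onz(ci,200+a/2.8,100+b/2.8,z)[:2].round(4).tolist() for a,b in [(271,391),(396,352),(335,174),(211,211)]])
im,d,ci=load('scene0')
print([onz(ci,240+a/3.4,145+b/3.4,.04)[:2].round(4).tolist() for a,b in [(182,332),(410,242),(112,222)]])
s=env.sense(); print(R.from_rotvec(s['ee_rot']).as_matrix().round(3))
ci=env.camera_info('wrist'); Rm=R.from_rotvec(np.ravel(ci['rvec'])).as_matrix(); T=R.from_rotvec(s['ee_rot']).as_matrix()
print('cam in tool',T.T@(-Rm.T@np.ravel(ci['tvec'])-s['position']), '\n',(Rm@T).round(3))
E
```

```text
[[0.4155, -0.1483], [0.4233, -0.2705], [0.6095, -0.2571], [0.6015, -0.1312]]
[[0.4227, -0.1472], [0.4307, -0.274], [0.6239, -0.2601], [0.6157, -0.1294]]
[[0.4256, -0.2756], [0.6143, -0.2607], [0.4228, -0.1482]]
[[-0.     0.366 -0.931]
 [ 0.001 -0.931 -0.366]
 [-1.    -0.001  0.   ]]
cam in tool [-0.14218211 -0.00056277 -0.07513459] 
 [[-0.     1.    -0.   ]
 [-0.291 -0.     0.957]
 [ 0.957  0.     0.291]]
```

```bash
python3 - <<'E'
from h import *
im,d,ci=load('top0'); 
for nm,(u0,u1,v0,v1) in dict(bottle=(425,480,170,225),vise=(300,355,100,165),bowl=(410,490,225,290)).items():
    P=np.array([dep(ci,u,v,d[v,u]) for u in range(u0,u1) for v in range(v0,v1) if d[v,u]>0]); i=P[:,2].argmax(); k=P[:,2]>.03
    print(nm,P[i].round(3),P[k].min(0).round(3),P[k].max(0).round(3))
im,d,ci=load('scene0')
P=np.array([dep(ci,u,v,d[v,u]) for u in range(335,368) for v in range(275,370) if d[v,u]>0]);i=P[:,2].argmax();print('bottle scene',P[i].round(3), P[P[:,2]>.05].min(0),P[P[:,2]>.05].max(0))
E
```

```text
bottle [ 0.446 -0.534  0.174] [ 0.388 -0.601  0.03 ] [ 0.514 -0.527  0.174]
vise [ 0.575 -0.208  0.184] [ 0.566 -0.364  0.03 ] [ 0.755 -0.2    0.184]
bowl [ 0.202 -0.453  0.405] [ 0.187 -0.558  0.03 ] [ 0.311 -0.417  0.405]
bottle scene [ 0.445 -0.534  0.175] [ 0.39094062 -0.59568343  0.05011185] [ 0.45225291 -0.52849079  0.17485248]
```

>>> move_arm --motion '[[[3, 1.0, 0, 0, 0, -0.04], [3.5, 1.0, 0, 0, 0, -0.04], [3.5, 1.0, 0, 0, 0, -0.04], [3.5, 0.9, 0, 0, 0, -0.04]]]' --jaw -1 --force 50

```text
time_s: 0.48
position: [0.3249, -0.4493, 0.2302]
ee_rot: [2.115, 0.214, -2.121]
contact_force: [0.3, -1.3, 0.0]
finger_gap: 1.001
```

>>> move_arm --motion '[[[3.7, 1.0, -1.5, 0, 0, -0.05], [3.7, 1.0, -1.5, 0, 0, -0.05], [3.7, 1.0, -2, 0, 0, -0.04], [3.7, 0.8, -2, 0, 0, -0.02], [0.3, 0, -0.5, 0, 0, 0], [0, 0, 0, 0, 0, 0]]]'

```text
time_s: 0.98
position: [0.4826, -0.4074, 0.154]
ee_rot: [2.204, 0.037, -2.207]
contact_force: [-1.0, 0.2, 0.2]
finger_gap: 1.001
```

```bash
python3 - <<'E'
from h import *
im,d,ci=snap('wrist','w1'); s=env.sense(); print(s['position'],R.from_rotvec(s['ee_rot']).as_matrix().round(3))
cv2.imwrite('pics/w1.png',im[:,:,::-1])
E
```

```text
[ 0.48222133 -0.40745973  0.15426305] [[-0.001  0.033 -0.999]
 [ 0.001 -0.999 -0.033]
 [-1.    -0.001  0.001]]
```

View pics/w1.png

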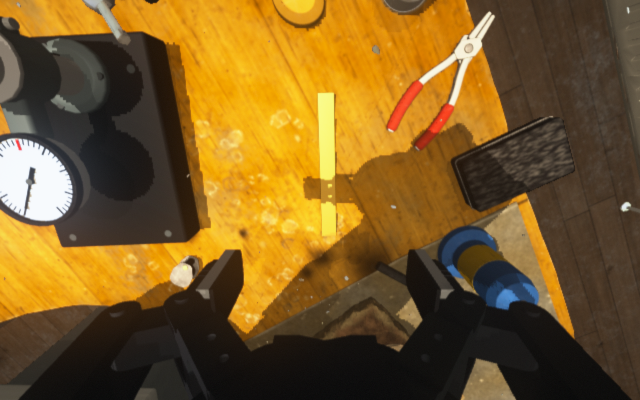

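The wrist view shows the bar at columns 318–336, rows 93–236. Slab corners are at (168,33), (200,240) and (60,245), and the dial is at (32,178) with its needle on the stop. The loupe is at (185,272).

```bash
python3 - <<'E'
from h import *
im,d,ci=load('w1'); hsv=cv2.cvtColor(im,cv2.COLOR_RGB2HSV)
m=np.zeros((400,640),np.uint8); m[80:245,300:350]=((hsv[...,0]>24)&(hsv[...,0]<36)&(hsv[...,2]>100))[80:245,300:350]
m=cv2.morphologyEx(m,cv2.MORPH_OPEN,np.ones((3,3)))
cs,_=cv2.findContours(m,0,1); c=max(cs,key=cv2.contourArea); print(cv2.boundingRect(c),cv2.minAreaRect(c))
for z in (.01,):
    H=np.array([onz(ci,u,v,z)[:2] for u,v in c[:,0]]).astype(np.float32)*1000; print(z,cv2.minAreaRect(H))
K=[dep(ci,u,v,d[v,u]) for u,v in [(327,110),(327,150),(330,210)]]; print('bar top depth pts',np.round(K,4))
# triangulated heights: ends of bar top face vs top cam
P=[[onz(ci,*p,.04).round(4).tolist()] for p in [(168,33),(200,240),(60,245)]]; print('slab',P)
print('slab z',[dep(ci,u,v,d[v,u])[2].round(4) for u,v in [(150,60),(180,200)]])
a=d[178-8,45]; print('dial',dep(ci,32,178,d[165,45]).round(4))
# triangulate top cam far/near bar ends
_,_,ct=load('top0')
def tri(r1,r2):
    (c1,d1),(c2,d2)=r1,r2; A=np.stack([d1,-d2],1); s=np.linalg.lstsq(A,c2-c1,rcond=None)[0]; p,q=c1+d1*s[0],c2+d2*s[1]; return ((p+q)/2).round(4),np.linalg.norm(p-q).round(4)
ux,uy=200+512/2.8,100+252/2.8
bc=cv2.minAreaRect(c)[0]; print('bar mid tri',tri(ray(ci,*bc),ray(ct,ux,uy)))
_,_,cs2=load('scene0'); print('scene',tri(ray(ci,*bc),ray(cs2,240+372/3.4,145+466/3.4)))
E
```

```text
(318, 93, 17, 87) ((326.0653076171875, 135.9610137939453), (86.21106719970703, 15.487809181213379), 88.91908264160156)
0.01 ((536.2064819335938, -406.567138671875), (84.45723724365234, 15.314525604248047), 3.361506700515747)
bar top depth pts [[ 0.5628 -0.4064  0.0091]
 [ 0.5241 -0.4078  0.0093]
 [ 0.4596 -0.4133  0.0088]]
slab [[[0.6173, -0.2753, 0.04]], [[0.4342, -0.2833, 0.04]], [[0.424, -0.1416, 0.04]]]
slab z [np.float64(0.0369), np.float64(0.0366)]
dial [ 0.5092 -0.2018  0.1054]
bar mid tri (array([ 0.5258, -0.417 , -0.0736]), np.float64(0.0239))
scene (array([ 0.5256, -0.3992, -0.0212]), np.float64(0.0253))
```

```bash
python3 - <<'E'
from h import *
im,d,ci=load('w1')
_,_,ct=load('top0');_,_,cs=load('scene0')
def tri(r1,r2):
    (c1,d1),(c2,d2)=r1,r2; A=np.stack([d1,-d2],1); s=np.linalg.lstsq(A,c2-c1,rcond=None)[0]; p,q=c1+d1*s[0],c2+d2*s[1]; return ((p+q)/2).round(4),np.linalg.norm(p-q).round(4)
for w,t,s in [((326,93),(489,183),(464,425)),((329.5,236),(536,320),(281,510))]:
    print(onz(ci,*w,.01).round(4),onz(ct,200+t[0]/2.8,100+t[1]/2.8,.01).round(4),onz(cs,240+s[0]/3.4,145+s[1]/3.4,.01).round(4),'tri',tri(ray(ci,*w),ray(cs,240+s[0]/3.4,145+s[1]/3.4)),tri(ray(ct,200+t[0]/2.8,100+t[1]/2.8),ray(cs,240+s[0]/3.4,145+s[1]/3.4)))
c=im[20:235,0:140]; cv2.imwrite('pics/w1z.png',cv2.resize(c,None,fx=2.7,fy=2.7)[:,:,::-1])
E
```

```text
[ 0.5782 -0.4049  0.01  ] [ 0.5736 -0.4071  0.01  ] [ 0.575  -0.4083  0.01  ] tri (array([ 0.5782, -0.4047,  0.0046]), np.float64(0.0008)) (array([ 0.5747, -0.4075,  0.0089]), np.float64(0.0015))
[ 0.4294 -0.4139  0.01  ] [ 0.4267 -0.4131  0.01  ] [ 0.4319 -0.4205  0.01  ] tri (array([ 0.4309, -0.4162,  0.008 ]), np.float64(0.0063)) (array([ 0.4312, -0.4154,  0.0028]), np.float64(0.0063))
```

>>> move_arm --motion '[[[-0.7, -0.35, -3, 0, 0, 0.026], [0, 0, -4, 0, 0, 0], [0, 0, -4, 0, 0, 0], [0, 0, -2.5, 0, 0, 0], [0, 0, -1.1, 0, 0, 0], [0, 0, 0, 0, 0, 0]]]'

```text
time_s: 1.53
position: [0.4705, -0.4153, 0.0097]
ee_rot: [2.195, 0.056, -2.185]
contact_force: [-0.9, 0.1, 0.7]
finger_gap: 1.0
```

>>> move_arm --motion '[[[0.4, 0.3, -0.6, 0, 0, 0], [0, 0, 0, 0, 0, 0], [0, 0, 0, 0, 0, 0]]]'

```text
time_s: 1.78
position: [0.4734, -0.4143, 0.0062]
ee_rot: [2.197, 0.051, -2.184]
contact_force: [0.7, 0.4, 0.7]
finger_gap: 0.999
```

```bash
python3 - <<'E'
from h import *
s=env.sense();print(s['position'],R.from_rotvec(s['ee_rot']).as_matrix().round(3)[:,1],s['contact_force'])
im,d,ci=snap('wrist','w2')
E
```

```text
[ 0.47344023 -0.4143241   0.00622236] [ 0.053 -0.999  0.007] [0.72685374 0.41097965 0.72180174]
```

View pics/w2.png

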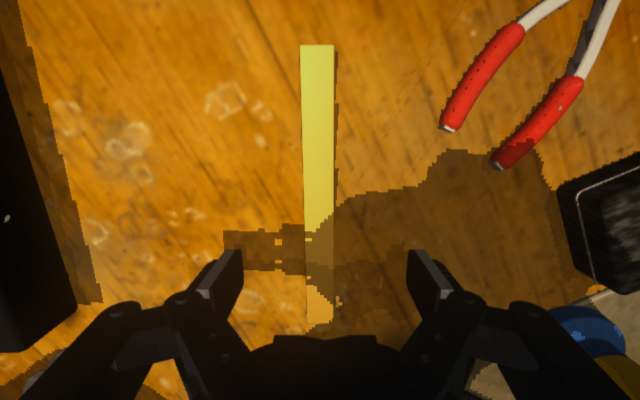

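The bar lies between the open fingers, with its middle at column 320 and the finger midline at about 324. I'll centre on it, lower and close.

>>> move_arm --motion '[[[0.2, 0.3, -0.2, 0, 0, -0.01], [0, 0, 0, 0, 0, 0]]]'

```text
time_s: 2.0
position: [0.4767, -0.4122, 0.0065]
ee_rot: [2.205, 0.036, -2.186]
contact_force: [0.4, 0.2, -0.3]
finger_gap: 1.0
```

>>> move_arm --motion '[[[0, 0, 0, 0, 0, 0], [0, 0, 0, 0, 0, 0], [0, 0, 0, 0, 0, 0], [0, 0, 0, 0, 0, 0], [0, 0, 0, 0, 0, 0], [0, 0, 0, 0, 0, 0], [0, 0, 0, 0, 0, 0], [0, 0, 0, 0, 0, 0]]]' --jaw 1 --force 50

```text
time_s: 2.67
position: [0.4781, -0.4125, 0.0086]
ee_rot: [2.206, 0.035, -2.181]
contact_force: [-0.1, -0.6, -0.0]
finger_gap: 0.15
```

```bash
python3 - <<'E'
from h import *
s=env.sense();print(s['position'],R.from_rotvec(s['ee_rot']).as_matrix().round(3),s['contact_force'],s['finger_gap'])
E
```

```text
[ 0.47808202 -0.41248393  0.00864697] [[ 0.011  0.043 -0.999]
 [-0.012 -0.999 -0.044]
 [-1.     0.012 -0.011]] [-0.10549864 -0.6473623  -0.03426081] 0.14952958210125972
```

```bash
python3 - <<'E'
from h import *
im,d,ci=snap('wrist','w3')
E
```

```text
(no output)
```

View pics/w3.png

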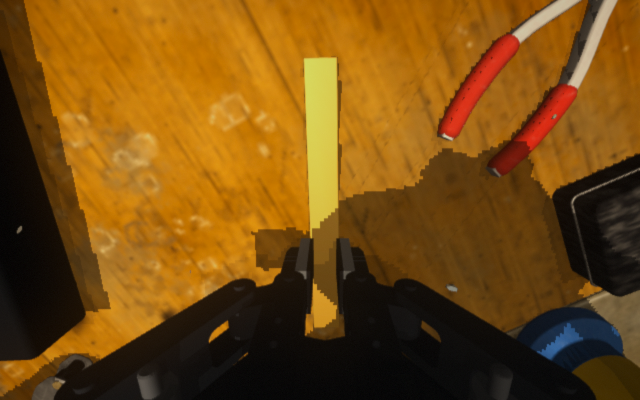

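The bar is held, but the arm crept up to z = 8.6 mm, so the grip is shallow. I'll open a little, go lower and close again.

>>> move_arm --motion '[[[-0.2, 0, 0, 0.012, 0.011, 0.01], [0, 0, -0.2, 0, 0, 0], [0, 0, -0.4, 0, 0, 0], [0, 0, -0.1, 0, 0, 0]]]' --jaw 0.4

```text
time_s: 3.05
position: [0.4759, -0.4127, 0.001]
ee_rot: [2.194, 0.062, -2.195]
contact_force: [-0.7, 0.7, -0.9]
finger_gap: 0.304
```

```bash
python3 - <<'E'
from h import *
s=env.sense();print(s['position'],R.from_rotvec(s['ee_rot']).as_matrix().round(3),s['contact_force'],s['finger_gap'])
E
```

```text
[ 0.47587294 -0.41269515  0.0009609 ] [[-0.001  0.054 -0.999]
 [ 0.002 -0.999 -0.054]
 [-1.    -0.002  0.001]] [-0.65700037  0.68645639 -0.85297795] 0.30395175785511913
```

>>> move_arm --motion '[[[0, 0, 0.15, 0, 0, 0], [0, 0, 0, 0, 0, 0], [0, 0, 0, 0, 0, 0], [0, 0, 0, 0, 0, 0]]]' --jaw 1 --force 60

```text
time_s: 3.38
position: [0.4755, -0.4124, 0.0018]
ee_rot: [2.193, 0.062, -2.197]
contact_force: [-0.5, 0.7, -0.9]
finger_gap: 0.159
```

>>> move_arm --motion '[[[0, 0, 0.1, 0, 0, 0], [0, 0, 2, 0, 0, 0], [0, 0, 3, 0, 0, 0], [0, 0, 3, 0, 0, 0]]]'

```text
time_s: 3.72
position: [0.4709, -0.4085, 0.0773]
ee_rot: [2.186, 0.073, -2.214]
contact_force: [0.7, 0.0, -0.9]
finger_gap: 0.161
```

```bash
python3 - <<'E'
from h import *
s=env.sense();print(s['position'],R.from_rotvec(s['ee_rot']).as_matrix().round(3),s['contact_force'],s['finger_gap'])
im,d,ci=snap('wrist','w4')
im,d,ci=snap('scene','s4'); c=im[145:320,240:450]; cv2.imwrite('pics/s4z.png',cv2.resize(c,None,fx=3.4,fy=3.4,interpolation=cv2.INTER_CUBIC)[:,:,::-1])
E
```

```text
[ 0.47091966 -0.40850086  0.07726327] [[-0.013  0.054 -0.998]
 [ 0.012 -0.998 -0.054]
 [-1.    -0.013  0.012]] [ 0.65162019  0.00329021 -0.86559497] 0.1611561314648469
```

View pics/w4.png

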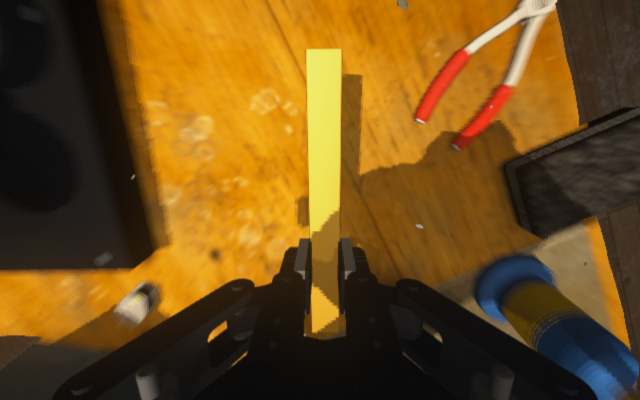

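View pics/s4z.png

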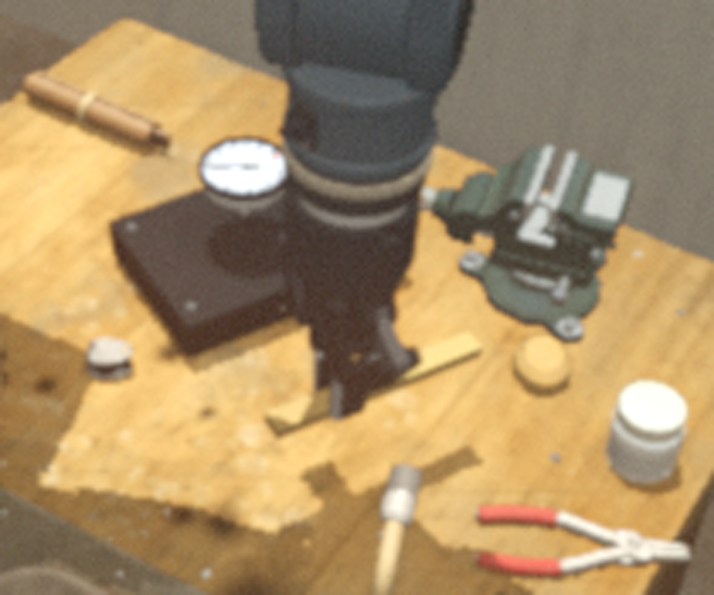

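The wrist and scene views show the bar held level and lifted clear of the bench. Now I back off in -x and then cross to the front of the stand.

>>> move_arm --motion '[[[-3, 0, 1, -0.012, -0.013, 0], [-3.5, 0, 0.8, 0, 0, 0], [-3, 1, 0, 0, 0, 0.01], [-1, 3, 0, 0, 0, 0.01], [0, 3.5, 0, 0, 0, 0], [0, 3.5, 0, 0, 0, 0], [0, 3.5, 0, 0, 0, 0], [0, 3, 0, 0, 0, 0], [0, 0.5, 0, 0, 0, 0], [0, 0, 0, 0, 0, 0]]]'

```text
time_s: 4.65
position: [0.3596, -0.2235, 0.094]
ee_rot: [2.187, 0.072, -2.178]
contact_force: [-0.1, -0.6, -1.7]
finger_gap: 0.162
```

```bash
python3 - <<'E'
from h import *
s=env.sense();print(s['position'],R.from_rotvec(s['ee_rot']).as_matrix().round(3),s['contact_force'],s['finger_gap'])
im,d,ci=snap('wrist','w5')
E
```

```text
[ 0.35962179 -0.22347499  0.09398944] [[ 0.004  0.072 -0.997]
 [-0.006 -0.997 -0.072]
 [-1.     0.006 -0.004]] [-0.11809282 -0.55327879 -1.72931823] 0.16211977104186798
```

View pics/w5.png

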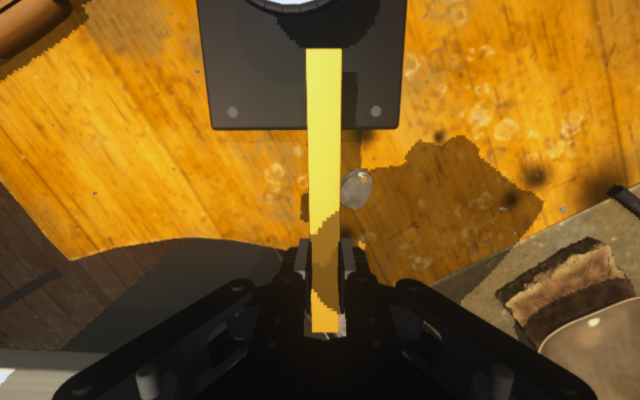

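The wrist view shows the slab's front corners at about (211,127) and (397,127), the bar end at (306–341, 48), and the dial's lower edge at the top.

```bash
python3 - <<'E'
from h import *
im,d,ci=load('w5')
g=im.max(2).astype(int)
# front edge rows per column and side columns per row via gradient
g=cv2.GaussianBlur(im.max(2),(3,3),0).astype(int)
L=[];Rr=[];F=[]
for v in range(40,118,4):
    row=g[v]; dl=np.diff(row)
    a=185+dl[185:230].argmin(); b=385+dl[385:425].argmax(); L.append((a+.5,v)); Rr.append((b+.5,v))
for u in list(range(225,298,6))+list(range(365,392,6)):
    col=g[:,u]; F.append((u,105+np.diff(col)[105:140].argmax()+.5))
def fit(P):
    Q=np.array([onz(ci,u,v,.04)[:2] for u,v in P]).astype(np.float32); vx,vy,x,y=cv2.fitLine(Q,cv2.DIST_HUBER,0,.001,.001).ravel(); return Q,np.array([vx,vy]),np.array([x,y])
for n,P in (('L',L),('R',Rr),('F',F)):
    Q,v,p=fit(P); print(n,P[0],P[-1],v,p,np.degrees(np.arctan2(v[1],v[0])))
def inter(a,b):
    s=np.linalg.solve(np.stack([a[1],-b[1]],1),b[2]-a[2]); return a[2]+a[1]*s[0]
l,r,f=fit(L),fit(Rr),fit(F); cl,cr=inter(l,f),inter(r,f); print('corners',cl,cr,np.linalg.norm(cl-cr))
w=(cl-cr)/np.linalg.norm(cl-cr); ax=np.array([w[1],-w[0]]); print('yaw',np.degrees(np.arctan2(ax[1],ax[0])),'origin',(cl+cr)/2+.095*ax)
s=env.sense()
zb=s['position'][2]-.002+.01
for p in [(306,48),(341,48),(308.5,200),(340,200)]: print(p,onz(ci,*p,zb).round(4), dep(ci,int(p[0])+ (3 if p[0]<320 else -3),int(p[1])+4,d[int(p[1])+4,int(p[0])+ (3 if p[0]<320 else -3)]).round(4))
print('slab z',[dep(ci,u,v,d[v,u])[2].round(4) for u,v in [(250,110),(380,100),(230,60)]])
E
```

```text
L (np.float64(200.5), 40) (np.float64(209.5), 116) [0.9969907  0.07752173] [ 0.45302036 -0.13862526] 4.446128
R (np.float64(404.5), 40) (np.float64(398.5), 116) [0.9972013  0.07476341] [ 0.46608344 -0.26571596] 4.287628
F (225, np.float64(130.5)) (389, np.float64(128.5)) [ 0.07333575 -0.9973073 ] [ 0.42346326 -0.18895616] -85.79439
corners [ 0.41995132 -0.14119658] [ 0.42931044 -0.26847294] 0.12762
yaw 4.20561 origin [ 0.5193751  -0.19786786]
(306, 48) [ 0.4617 -0.2074  0.1019] [ 0.4602 -0.2087  0.1017]
(341, 48) [ 0.4628 -0.2224  0.1019] [ 0.4613 -0.2213  0.1012]
(308.5, 200) [ 0.3933 -0.2122  0.1019] [ 0.3915 -0.2136  0.1024]
(340, 200) [ 0.3944 -0.228   0.1019] [ 0.3923 -0.2267  0.1022]
slab z [np.float64(0.0388), np.float64(0.0398), np.float64(0.0398)]
```

>>> move_arm --motion '[[[-0.4, 1.3, 0, -0.006, 0.004, 0], [0, 0, -2, 0, 0, 0], [0, 0, -2, 0, 0, 0], [0, 0, -0.2, 0, 0, 0], [0, 0, 0, 0, 0, 0], [0, 0, 0, 0, 0, 0]]]'

```text
time_s: 5.2
position: [0.3577, -0.216, 0.0509]
ee_rot: [2.181, 0.058, -2.178]
contact_force: [0.2, 0.2, -1.5]
finger_gap: 0.163
```

```bash
cat > bar.py <<'E'
from h import *
import sys
def go(n):
    im,d,ci=snap('wrist',n)
    s=env.sense();print(s['time_s'],s['position'].round(4),R.from_rotvec(s['ee_rot']).as_matrix().round(3).tolist(),s['contact_force'].round(2),round(s['finger_gap'],3))
    return im,d,ci,s
E
python3 - <<'E'
from bar import *
go('w6')
E
```

```text
5.25 [ 0.358  -0.2162  0.0512] [[0.003, 0.068, -0.998], [-0.015, -0.998, -0.068], [-1.0, 0.015, -0.002]] [ 0.02 -0.14 -1.1 ] 0.165
```

View pics/w6.png

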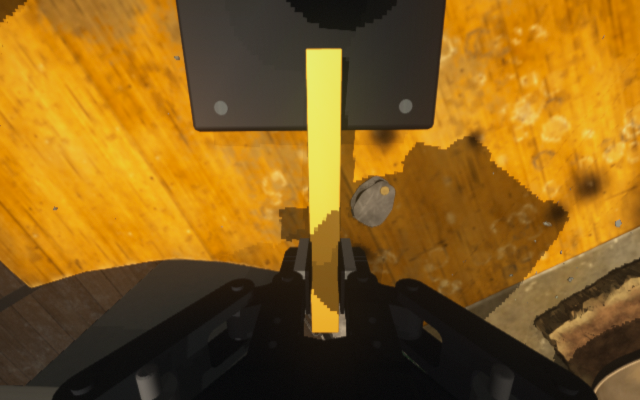

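>>> move_arm --motion '[[[0, 0.55, -0.3, 0.015, 0.003, 0.005], [0, 0, 0, 0, 0, 0], [0, 0, 0, 0, 0, 0]]]'

```text
time_s: 5.5
position: [0.3593, -0.2116, 0.0496]
ee_rot: [2.186, 0.079, -2.182]
contact_force: [0.1, 0.0, -1.9]
finger_gap: 0.16
```

```bash
cat >> bar.py <<'E'
def meas(n):
    im,d,ci,s=go(n)
    g=cv2.GaussianBlur(im.max(2),(3,3),0).astype(int)
    L=[];Rr=[]
    for v in range(30,112,3):
        dl=np.diff(g[v]); L.append((165+dl[165:215].argmin()+.5,v)); Rr.append((415+dl[415:460].argmax()+.5,v))
    def fit(P,z):
        Q=np.array([onz(ci,u,v,z)[:2] for u,v in P]).astype(np.float32); vx,vy,x,y=cv2.fitLine(Q,cv2.DIST_HUBER,0,.001,.001).ravel(); return np.degrees(np.arctan2(vy,vx)),np.array([x,y]),vy/vx
    l,r=fit(L,.04),fit(Rr,.04)
    zt=s['position'][2]-.002+.01
    hsv=cv2.cvtColor(im,cv2.COLOR_RGB2HSV).astype(int)
    bl=[];br=[]
    for v in range(55,200,4):
        m=np.where((hsv[v,285:365,1]>80)&(hsv[v,285:365,2]>140)&(hsv[v,285:365,0]>22))[0]+285
        if len(m): bl.append((m[0]-.0,v)); br.append((m[-1]+1.,v))
    b1,b2=fit(bl[:18],zt),fit(br[:18],zt)
    X=.46
    at=lambda q:q[1][1]+(X-q[1][0])*q[2]
    print('slab yaw',l[0],r[0],'mid y@.46',(at(l)+at(r))/2,'width',at(l)-at(r)); print('bar yaw',b1[0],b2[0],'mid',(at(b1)+at(b2))/2,'w',at(b1)-at(b2))
    col=hsv[20:80,322]; 
    e=[v for v in range(15,90) if hsv[v,322,2]>140 and hsv[v,322,1]>80]; print('bar end row',e[0] if e else None, onz(ci,322,e[0],zt).round(4) if e else '')
E
python3 -c "
from bar import *
meas('w7')"
```

```text
5.55 [ 0.3593 -0.2116  0.0496] [[0.002, 0.073, -0.997], [-0.0, -0.997, -0.073], [-1.0, 0.0, -0.002]] [-0.64  0.65 -1.81] 0.161
slab yaw 4.674514 4.596707 mid y@.46 -0.2021901 width 0.12759727
bar yaw 3.5336094 3.880458 mid -0.20336634 w 0.015020549
bar end row 48 [ 0.4618 -0.2024  0.0576]
```

View pics/w7.png

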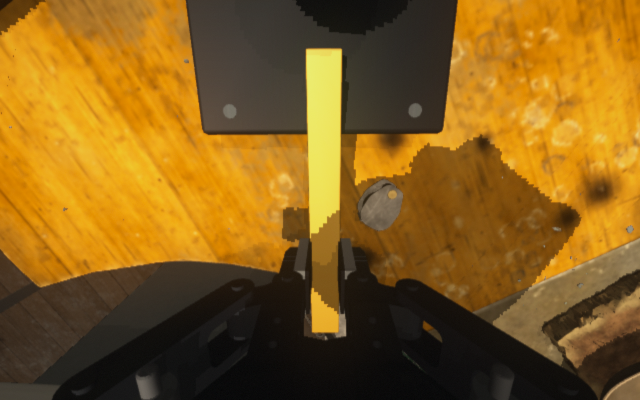

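>>> move_arm --motion '[[[0, 0.12, -0.3, 0, 0, 0.01], [0, 0, -0.1, 0, 0, 0], [0, 0, 0, 0, 0, 0]]]'

```text
time_s: 5.8
position: [0.3597, -0.2105, 0.0459]
ee_rot: [2.181, 0.09, -2.175]
contact_force: [0.0, 0.5, -1.7]
finger_gap: 0.166
```

>>> move_arm --motion '[[[0, 0, -0.1, 0, 0, 0], [0, 0, 0, 0, 0, 0]]]'

```text
time_s: 5.97
position: [0.3597, -0.2104, 0.0448]
ee_rot: [2.181, 0.091, -2.174]
contact_force: [-0.6, 0.1, -1.9]
finger_gap: 0.161
```

```bash
python3 -c "
from bar import *
meas('w8')"
```

```text
6.0167 [ 0.3597 -0.2104  0.0449] [[0.003, 0.084, -0.996], [-0.001, -0.996, -0.084], [-1.0, 0.001, -0.003]] [ 0.01  0.17 -1.57] 0.162
slab yaw 4.19832 5.7497005 mid y@.46 -0.20209552 width 0.12727383
bar yaw 4.204892 4.544318 mid -0.2009671 w 0.015038446
bar end row 48 [ 0.4621 -0.1999  0.0529]
```

>>> move_arm --motion '[[[0, -0.06, -0.12, 0, 0, 0], [0, 0, 0, 0, 0, 0]]]'

```text
time_s: 6.18
position: [0.3598, -0.2111, 0.0437]
ee_rot: [2.181, 0.091, -2.174]
contact_force: [-0.5, 0.7, -2.5]
finger_gap: 0.161
```

>>> move_arm --motion '[[[0, 0, -0.12, 0, 0, 0], [0, 0, 0, 0, 0, 0]]]'

```text
time_s: 6.35
position: [0.3598, -0.2111, 0.0423]
ee_rot: [2.181, 0.091, -2.174]
contact_force: [0.8, 0.3, -2.9]
finger_gap: 0.166
```

>>> move_arm --motion '[[[0, 0, -0.12, 0, 0, 0], [0, 0, 0, 0, 0, 0]]]'

```text
time_s: 6.52
position: [0.3599, -0.2112, 0.0411]
ee_rot: [2.182, 0.09, -2.174]
contact_force: [-0.7, 0.0, -0.4]
finger_gap: 0.16
```

Contact: the downward reading eased by about 2.5 N at TCP z ≈ 0.041. I'll raise about 1 mm and slide forward, low and level.

>>> move_arm --motion '[[[0, 0, 0.13, 0, 0, 0], [0, 0, 0, 0, 0, 0], [1, 0.076, 0, 0, 0, 0], [1, 0.076, 0, 0, 0, 0], [0, 0, 0, 0, 0, 0]]]'

```text
time_s: 6.93
position: [0.3818, -0.2098, 0.0427]
ee_rot: [2.183, 0.089, -2.174]
contact_force: [-0.0, -0.1, -1.3]
finger_gap: 0.165
```

```bash
python3 -c "
from bar import *
go('w9')"
```

```text
6.9833 [ 0.381  -0.2096  0.0426] [[0.003, 0.083, -0.997], [-0.001, -0.997, -0.083], [-1.0, 0.001, -0.003]] [ 0.59  0.28 -2.01] 0.164
```

View pics/w9.png

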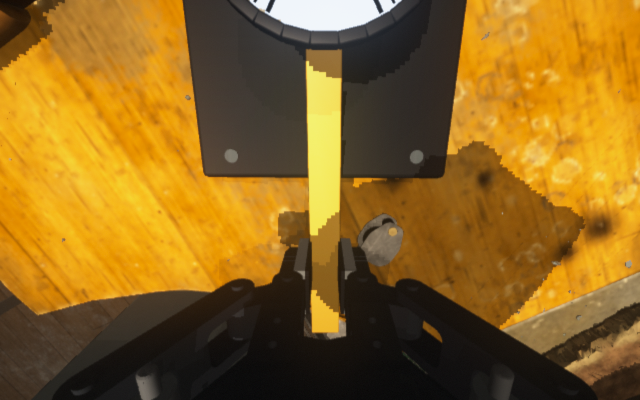

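The bar end is at the dial's rim (about 322,48), centred, and the dial's centre column is about 322. I go on.

>>> move_arm --motion '[[[1, 0.06, 0, 0, 0, 0], [1, 0.06, 0, 0, 0, 0], [0, 0, 0, 0, 0, 0]]]'

```text
time_s: 7.23
position: [0.403, -0.2081, 0.0424]
ee_rot: [2.181, 0.09, -2.175]
contact_force: [-1.0, -0.3, -2.2]
finger_gap: 0.163
```

>>> move_arm --motion '[[[1, 0.06, 0, 0, 0, 0], [1, 0.06, 0, 0, 0, 0], [0, 0, 0, 0, 0, 0]]]'

```text
time_s: 7.48
position: [0.4257, -0.2066, 0.0422]
ee_rot: [2.181, 0.091, -2.175]
contact_force: [1.1, 0.3, -0.8]
finger_gap: 0.162
```

```bash
python3 -c "
from bar import *
go('w10')
im,d,ci=snap('scene','s10'); c=im[145:320,240:450]; cv2.imwrite('pics/s10z.png',cv2.resize(c,None,fx=3.4,fy=3.4,interpolation=cv2.INTER_CUBIC)[:,:,::-1])"
```

```text
7.5333 [ 0.4247 -0.2065  0.0421] [[0.002, 0.084, -0.996], [-0.001, -0.996, -0.084], [-1.0, 0.001, -0.002]] [-0.57 -0.27 -1.88] 0.165
```

View pics/w10.png

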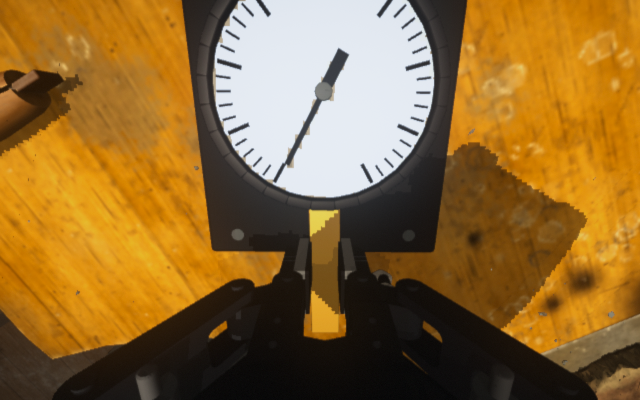

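View pics/s10z.png

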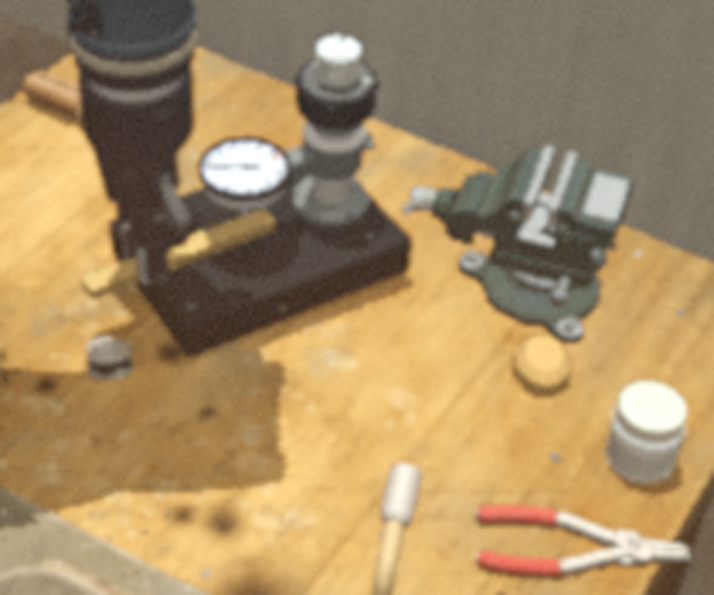

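The wrist view has the dial at (324,91), needle still on its stop, and the bar under it at columns 309–341. The scene view agrees. I check the sideways alignment.

```bash
python3 -c "
from h import *
im,d,ci=load('w10')
print('dial',dep(ci,324,91,d[91,300]).round(4), onz(ci,324,91,.103).round(4), d[91,280],d[100,350])
g=im.max(2).astype(int)
# slab edges near rows 200-240
L=[];Q=[]
for v in range(206,246,3):
    dl=np.diff(g[v]); a=200+dl[200:225].argmin()+.5; b=425+dl[425:455].argmax()+.5; L.append(onz(ci,a,v,.04)); Q.append(onz(ci,b,v,.04))
L=np.median(L,0);Q=np.median(Q,0); print(L,Q,(L+Q)/2)
hsv=cv2.cvtColor(im,cv2.COLOR_RGB2HSV)
for v in (214,222,230):
    m=np.where((hsv[v,290:360,1]>80)&(im[v,290:360,0]>100))[0]+290; print(v,m[0],m[-1]+1,onz(ci,(m[0]+m[-1]+1)/2,v,.051).round(4))
"

```

```text
dial [ 0.5065 -0.1988  0.1036] [ 0.5065 -0.1988  0.103 ] 0.076335855 0.075796336
[ 0.43676383 -0.14027716  0.04      ] [ 0.44734966 -0.26685422  0.04      ] [ 0.44205674 -0.20356569  0.04      ]
214 309 340 [ 0.4528 -0.2036  0.051 ]
222 309 340 [ 0.4484 -0.2039  0.051 ]
230 309 340 [ 0.444  -0.2043  0.051 ]
```

Dial axis (0.5065, -0.1988); the bar's midline there is at y ≈ -0.1994, so it is 0.6 mm off, well inside tolerance. I lower and release.

>>> move_arm --motion '[[[0, 0, -0.1, 0, 0, 0], [0, 0, 0, 0, 0, 0]]]'

```text
time_s: 7.75
position: [0.4234, -0.2062, 0.0418]
ee_rot: [2.179, 0.091, -2.177]
contact_force: [-0.1, -0.6, -1.6]
finger_gap: 0.159
```

>>> move_arm --motion '[[[0, 0, 0, 0, 0, 0], [0, 0, 0, 0, 0, 0], [0, 0, 0, 0, 0, 0], [0, 0, 0, 0, 0, 0]]]' --jaw 0.2

```text
time_s: 8.08
position: [0.4225, -0.2064, 0.0422]
ee_rot: [2.18, 0.09, -2.177]
contact_force: [0.2, 0.1, -0.8]
finger_gap: 0.399
```

```bash
python3 -c "
from bar import *
go('w11')"
```

```text
8.1333 [ 0.4225 -0.2064  0.0422] [[0.002, 0.083, -0.997], [-0.001, -0.997, -0.083], [-1.0, 0.001, -0.001]] [ 0.11 -0.06  0.02] 0.402
```

View pics/w11.png

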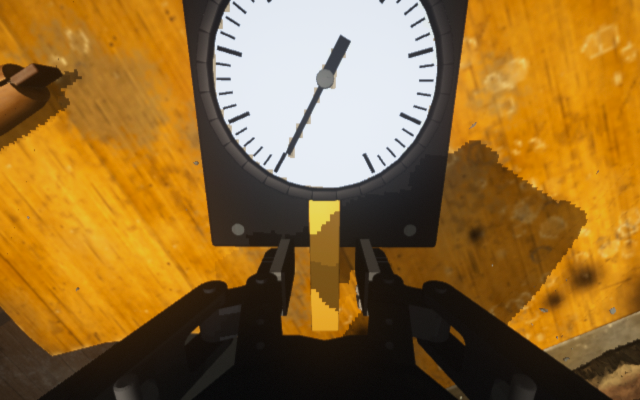

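Released: the fingers are clear of the bar on both sides and it lies flat. I go up and check joint 6 for planning the knob turns.

>>> move_arm --motion '[[[0, 0, 1, 0, 0, 0], [0, 0, 3, 0, 0, 0], [0, 0, 4, 0, 0, 0], [0, 0, 4, 0, 0, 0], [0, 0, 4, 0, 0, 0], [0, 0, 3, 0, 0, 0], [0, 0, 0, 0, 0, 0]]]' --jaw -1

```text
time_s: 8.72
position: [0.4175, -0.2043, 0.2384]
ee_rot: [2.174, 0.093, -2.186]
contact_force: [0.2, -1.1, -0.2]
finger_gap: 1.003
```

```bash
python3 -c "
from bar import *
print(env.sense()['joints'].round(3))
go('w12')"
```

```text
[-0.455  0.137 -0.124  1.316 -0.     2.604]
8.7667 [ 0.417  -0.2041  0.2363] [[-0.007, 0.083, -0.997], [0.003, -0.997, -0.083], [-1.0, -0.004, 0.007]] [ 0.09 -0.19 -0.57] 1.0
```

View pics/w12.png

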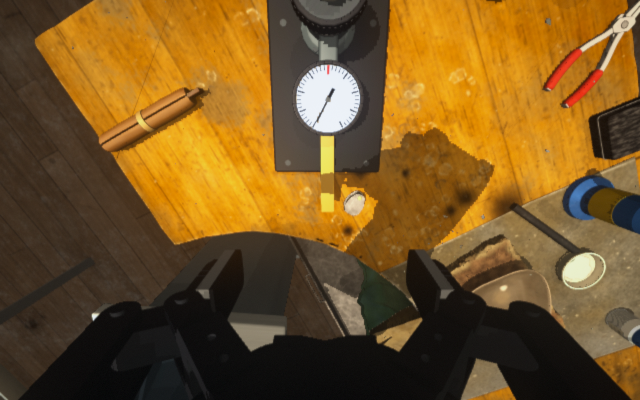

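The bar is still under the dial, with its free end at (327,210) and the needle on its stop. Joint 6 is 2.60 and increases clockwise, so I unwind anticlockwise while travelling to the knob axis.

>>> move_arm --motion '[[[0.8, 0.05, 0.3, 0, 0, 0.12], [0.8, 0.05, 0.3, 0, 0, 0.12], [0.8, 0.05, 0.3, 0, 0, 0.12], [0.8, 0.05, 0.3, 0, 0, 0.12], [0.8, 0.05, 0, 0, 0, 0.12], [0.8, 0.05, 0, 0, 0, 0.12], [0.8, 0.05, 0, 0, 0, 0.12], [0.8, 0.05, 0, 0, 0, 0.12], [0.8, 0.05, 0, 0, 0, 0.12], [0.8, 0.05, 0, 0, 0, 0.12], [0.8, 0.05, 0, 0, 0, 0.12], [0.8, 0.05, 0, 0, 0, 0.12], [0.8, 0.05, 0, 0, 0, 0.12], [0.8, 0.05, 0, 0, 0, 0.12], [0.8, 0.05, 0, 0, 0, 0.12], [0.8, 0.05, 0, 0, 0, 0.12], [0.8, 0.05, 0, 0, 0, 0.12], [0.8, 0.05, 0, 0, 0, 0.12], [0.5, 0.05, 0, 0, 0, 0.12], [0.2, 0, 0, 0, 0, 0.12]]]'

```text
time_s: 10.43
position: [0.5654, -0.191, 0.2211]
ee_rot: [0.42, 1.539, -0.467]
contact_force: [0.0, 0.0, -1.7]
finger_gap: 0.999
```

```bash
python3 -c "
from bar import *
print(env.sense()['joints'].round(3))
go('w13')"
```

```text
[-0.31   0.376  0.159  1.367 -0.03   0.255]
10.4833 [ 0.5653 -0.1909  0.2208] [[-0.022, 0.527, 0.85], [-0.025, 0.849, -0.527], [-0.999, -0.033, -0.006]] [ 0.34 -0.06 -1.2 ] 0.998
```

View pics/w13.png

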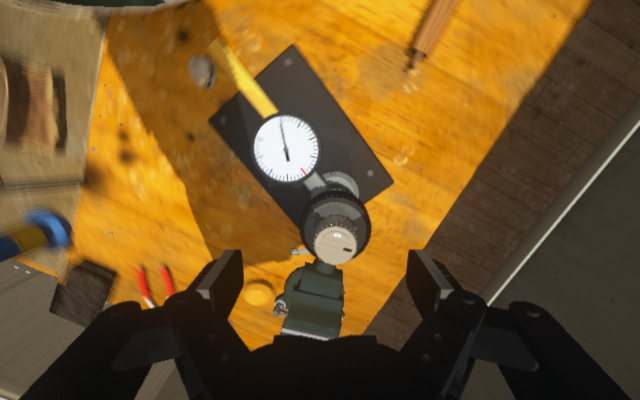

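The knobs are visible, with the inner top at about (335,245). I measure the axis.

```bash
python3 -c "
from h import *
im,d,ci=load('w13')
c=im[180:290,280:400]; cv2.imwrite('pics/w13z.png',cv2.resize(c,None,fx=5,fy=5)[:,:,::-1])
hsv=cv2.cvtColor(im,cv2.COLOR_RGB2HSV)
K=np.array(ci['intrinsics']);Rm=R.from_rotvec(np.ravel(ci['rvec'])).as_matrix();t=np.ravel(ci['tvec'])
P=[];Q=[]
for v in range(180,290):
  for u in range(280,400):
    if d[v,u]>0:
      p=dep(ci,u,v,d[v,u])
      if .178<p[2]<.19:P.append(p)
      if .150<p[2]<.160:Q.append(p)
for A in (P,Q):
  A=np.array(A); print(len(A),np.median(A,0).round(4),cv2.minEnclosingCircle((A[:,:2]*1000).astype(np.float32)))
"

```

```text
1394 [ 0.5794 -0.1917  0.1828] ((580.6749267578125, -192.6956787109375), 15.921671867370605)
2166 [ 0.5693 -0.1828  0.156 ] ((580.8372802734375, -192.1544189453125), 29.769670486450195)
```

View pics/w13z.png

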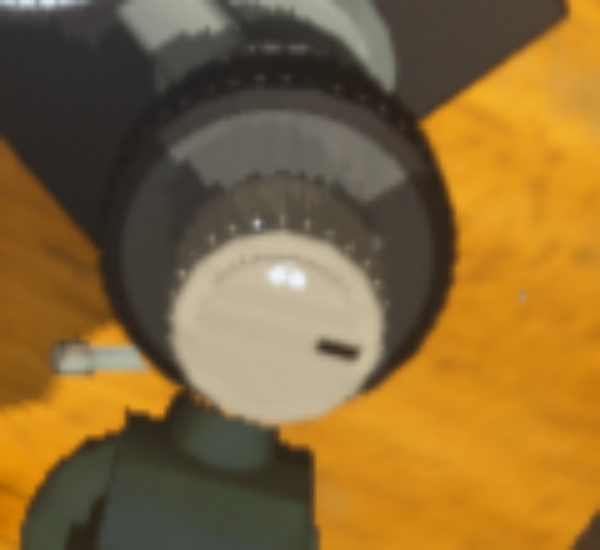

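>>> move_arm --motion '[[[0.3, 0, 0.1, 0.025, -0.022, 0.1], [0.3, 0, 0.1, 0, 0, 0.12], [0.3, 0, 0.1, 0, 0, 0.12], [0.3, 0, 0.1, 0, 0, 0.12], [0.2, 0, 0.1, 0, 0, 0.12], [0, 0, 0.05, 0, 0, 0.12], [0, 0, 0.05, 0, 0, 0.12], [0, 0, 0.05, 0, 0, 0.12], [0, 0, 0.05, 0, 0, 0.12], [0, 0, 0.05, 0, 0, 0.12], [0, 0, 0, 0, 0, 0.12], [0, 0, 0, 0, 0, 0.12], [0, 0, 0, 0, 0, 0.12], [0, 0, 0, 0, 0, 0.12], [0, 0, 0, 0, 0, 0.12], [0, 0, 0, 0, 0, 0.05], [0, 0, 0, 0, 0, 0]]]'

```text
time_s: 11.9
position: [0.5699, -0.1891, 0.2064]
ee_rot: [-1.015, 1.349, 1.025]
contact_force: [-0.8, -0.5, 0.1]
finger_gap: 1.0
```

```bash
cat >> bar.py <<'E'
def st():
    s=env.sense(); M=R.from_rotvec(s['ee_rot']).as_matrix()
    print(round(s['time_s'],2),'pos',s['position'].round(4),'phi',round(np.degrees(np.arctan2(M[1,1],M[0,1])),1),'fix turn',(-M[1,0]).round(3),M[0,0].round(3),'F',s['contact_force'].round(1),'T',s['torque'].round(3),'gap',round(s['finger_gap'],3),'j',s['joints'].round(3))
E
python3 -c "
from bar import *
st()"
```

```text
11.9 pos [ 0.5699 -0.1891  0.2064] phi 165.1 fix turn 0.012 -0.025 F [-0.8 -0.5  0.1] T [ 0.061 -0.062  0.045] gap 1.0 j [-0.311  0.393  0.147  1.346 -0.019 -1.622]
```

>>> move_arm --motion '[[[0.6, -0.2, 0.1, 0.012, -0.025, 0], [0.4, -0.1, 0.1, 0, 0, 0], [0, 0, 0, 0, 0, 0], [0, 0, 0, 0, 0, 0]]]'

```text
time_s: 12.23
position: [0.5799, -0.1924, 0.2065]
ee_rot: [-1.004, 1.324, 1.008]
contact_force: [0.1, -0.8, -1.0]
finger_gap: 0.999
```

```bash
python3 -c "
from bar import *
st()"
```

```text
12.23 pos [ 0.5799 -0.1924  0.2065] phi 164.4 fix turn -0.003 -0.0 F [ 0.1 -0.8 -1. ] T [-0.012  0.007 -0.068] gap 0.999 j [-0.322  0.396  0.153  1.329  0.003 -1.621]
```

>>> move_arm --motion '[[[0.05, 0, -2, 0, 0, 0], [0, 0, -2, 0, 0, 0], [0, 0, -1, 0, 0, 0], [0, 0, 0, 0, 0, 0]]]'

```text
time_s: 12.57
position: [0.5814, -0.1931, 0.1559]
ee_rot: [-1.002, 1.324, 1.001]
contact_force: [-0.2, -0.5, -0.3]
finger_gap: 0.998
```

```bash
python3 -c "
from bar import *
st()
go('w14')"
```

```text
12.57 pos [ 0.5814 -0.1931  0.1559] phi 164.1 fix turn -0.002 0.003 F [-0.2 -0.5 -0.3] T [-0.021  0.057 -0.034] gap 0.998 j [-0.322  0.418  0.056  1.207  0.003 -1.615]
12.6167 [ 0.5816 -0.1931  0.1567] [[0.003, -0.962, 0.274], [0.002, 0.274, 0.962], [-1.0, -0.003, 0.003]] [-0.16  1.7  -0.77] 0.998
```

View pics/w14.png

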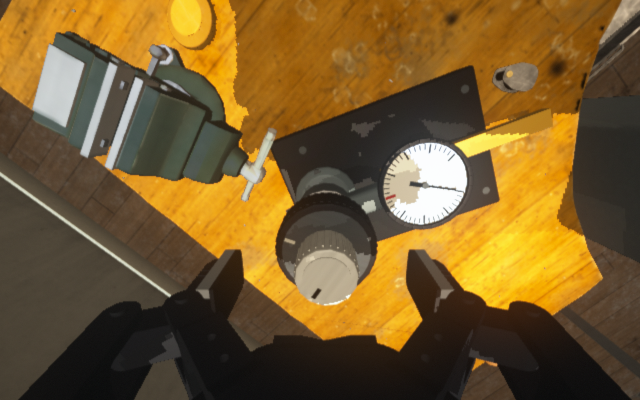

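The knobs sit between the fingers, with the inner top at (326,278). The dial is visible at (425,183), needle on its stop. I lower over the outer knob and grip gently.

>>> move_arm --motion '[[[-0.05, 0, -1.5, 0, 0, 0], [0, 0, -1.3, 0, 0, 0], [0, 0, 0, 0, 0, 0]]]'

```text
time_s: 12.87
position: [0.5826, -0.1937, 0.1309]
ee_rot: [-1.003, 1.323, 0.997]
contact_force: [0.7, -0.1, -1.1]
finger_gap: 0.996
```

```bash
python3 -c "
from bar import *
st()"
```

```text
12.87 pos [ 0.5826 -0.1937  0.1309] phi 164.0 fix turn -0.001 0.007 F [ 0.7 -0.1 -1.1] T [0.031 0.016 0.023] gap 0.996 j [-0.322  0.431  0.011  1.144  0.003 -1.613]
```

>>> move_arm --motion '[[[-0.2, 0.1, -0.3, 0, 0.007, 0], [0, 0, 0, 0, 0, 0]]]'

```text
time_s: 13.03
position: [0.5809, -0.1928, 0.1294]
ee_rot: [-1.0, 1.328, 1.0]
contact_force: [-0.0, -0.1, 0.1]
finger_gap: 1.003
```

>>> move_arm --motion '[[[0, 0, 0, 0, 0, 0], [0, 0, 0, 0, 0, 0], [0, 0, 0, 0, 0, 0], [0, 0, 0, 0, 0, 0], [0, 0, 0, 0, 0, 0]]]' --jaw 1 --force 20

```text
time_s: 13.45
position: [0.5806, -0.1927, 0.1322]
ee_rot: [-1.0, 1.328, 0.999]
contact_force: [1.1, -0.7, -5.7]
finger_gap: 0.671
```

```bash
python3 -c "
from bar import *
st()"
```

```text
13.45 pos [ 0.5806 -0.1927  0.1322] phi 163.9 fix turn 0.0 0.001 F [ 1.1 -0.7 -5.7] T [-0.057 -0.185 -0.007] gap 0.671 j [-0.32   0.431  0.014  1.153  0.    -1.61 ]
```

>>> move_arm --motion '[[[0, 0, -0.1, 0, 0, -0.1], [0, 0, 0, 0, 0, -0.1], [0, 0, 0, 0, 0, -0.1], [0, 0, 0, 0, 0, -0.1], [0, 0, 0, 0, 0, 0]]]'

```text
time_s: 13.87
position: [0.581, -0.1928, 0.1321]
ee_rot: [-0.683, 1.46, 0.68]
contact_force: [0.0, 0.6, -1.7]
finger_gap: 0.668
```

```bash
python3 -c "
from bar import *
st()
go('w15')"
```

```text
13.87 pos [ 0.581  -0.1928  0.1321] phi 140.0 fix turn 0.001 0.002 F [ 0.   0.6 -1.7] T [ 0.091  0.142 -0.026] gap 0.668 j [-3.200e-01  4.310e-01  1.400e-02  1.152e+00 -1.000e-03 -1.193e+00]
13.9167 [ 0.581  -0.1928  0.1321] [[0.002, -0.77, 0.639], [-0.001, 0.639, 0.77], [-1.0, -0.002, 0.0]] [-0.67 -1.43 -2.97] 0.669
```

View pics/w15.png

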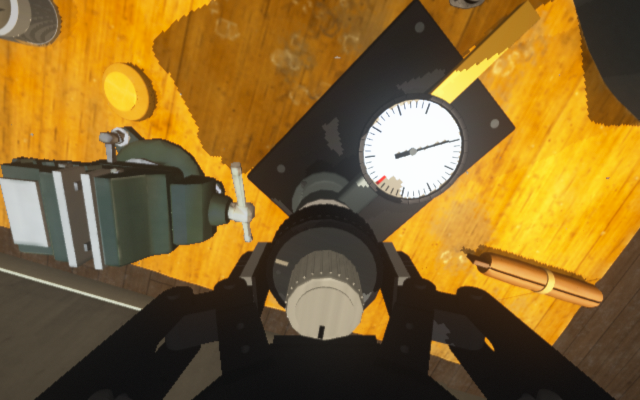

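Turned 0.42 rad; the dial moved nearer the bench and the needle is still on its stop. I write a needle reader that samples polar rings on the dial plane.

```bash
cat > needle.py <<'E'
from bar import *
def read(n,C0=(.5065,-.1988),verb=True):
    im,d,ci=load(n); g=cv2.cvtColor(im,cv2.COLOR_RGB2GRAY)
    hsv=cv2.cvtColor(im,cv2.COLOR_RGB2HSV)
    z=.1036
    for _ in range(3):  # face centroid & height from the white blob
        u,v=proj(ci,(*C0,z)); 
        yy,xx=np.mgrid[:400,:640]
        w=((hsv[...,2]>170)&(hsv[...,1]<60)&(d>0)&(np.hypot(xx-u,yy-v)<75))
        dd=d[w]; P=np.array([dep(ci,a,b,d[b,a]) for b,a in zip(*np.where(w))][::3])
        P=P[(abs(P[:,2]-z)<.012)&(np.hypot(P[:,0]-C0[0],P[:,1]-C0[1])<.033)]
        z=np.median(P[:,2])
    # centre from white-face boundary circle
    m=np.zeros((400,640),np.uint8)
    for b,a in zip(*np.where(w)):
        m[b,a]=1
    m=cv2.morphologyEx(m,cv2.MORPH_CLOSE,np.ones((5,5)))
    cs,_=cv2.findContours(m,0,1); c=max(cs,key=cv2.contourArea); h=cv2.convexHull(c)[:,0]
    H=np.array([onz(ci,a,b,z)[:2] for a,b in h]).astype(np.float32)*1000
    (cx,cy),rad=cv2.minEnclosingCircle(H); C=np.array([cx,cy])/1000
    th=np.radians(np.arange(0,360,.5))
    rr=np.arange(.010,.0205,.0005)
    def samp(arr,r):
        pts=np.array([proj(ci,(C[0]+r*np.cos(t),C[1]+r*np.sin(t),z)) for t in th]).astype(np.float32)
        return cv2.remap(arr,pts[:,0][None],pts[:,1][None],cv2.INTER_LINEAR)[0].astype(float)
    prof=np.mean([samp(g,r) for r in rr],0)
    prof=np.convolve(np.r_[prof[-4:],prof,prof[:4]],np.ones(9)/9,'valid')
    base=np.median(prof); i=prof.argmin(); idx=(i+np.arange(-12,13))%720; wt=np.clip(base*.85-prof[idx],0,None); tn=th[i]+np.radians(.5)*(wt@np.arange(-12,13))/wt.sum()
    # red
    a=im.astype(float); red=(a[...,0]-np.maximum(a[...,1],a[...,2])).clip(0,255).astype(np.float32)
    pr=np.mean([samp(red,r) for r in np.arange(.022,.029,.0005)],0); j=pr.argmax(); idr=(j+np.arange(-12,13))%720; wr=np.clip(pr[idr]-pr.max()*.3,0,None); tr=th[j]+np.radians(.5)*(wr@np.arange(-12,13))/wr.sum()
    val=(2.618-(tn-tr))%(2*np.pi); val2=(2.618-(tn-np.radians(4.35)))%(2*np.pi)
    if verb: print(n,'z',z.round(4),'C',C.round(4),'rad',round(rad,1),'needle ang',np.degrees(tn).round(1),'red ang',np.degrees(tr).round(1),'redstr',pr.max().round(0),'VAL',val.round(3),'by yaw',val2.round(3),'depth',base-prof.min())
    return val
E
python3 -c "
from needle import *
for n in ['w10','w11','w12','w14','w15']: read(n)"
```

```text
w10 z 0.1034 C [ 0.505  -0.1989] rad 20.4 needle ang 152.9 red ang 150.6 redstr 2.0 VAL 2.576 by yaw 0.025 depth 161.037037037037
w11 z 0.1034 C [ 0.505  -0.1989] rad 20.1 needle ang 152.8 red ang 150.0 redstr 2.0 VAL 2.569 by yaw 0.026 depth 163.98941798941797
w12 z 0.1034 C [ 0.5062 -0.1986] rad 29.9 needle ang 156.2 red ang 4.4 redstr 135.0 VAL 6.253 by yaw 6.252 depth 125.60846560846556
w14 z 0.1033 C [ 0.5059 -0.1984] rad 30.1 needle ang 155.9 red ang 4.2 redstr 94.0 VAL 6.254 by yaw 6.256 depth 118.27777777777774
w15 z 0.1014 C [ 0.5064 -0.1987] rad 30.1 needle ang 156.2 red ang 4.9 redstr 144.0 VAL 6.26 by yaw 6.251 depth 123.82539682539684
```

The reader agrees with the needle on its stop (bias about -0.03 rad), and the dial dropped 1.9 mm for 0.417 rad, as expected. I continue.

>>> move_arm --motion '[[[0, 0, 0, 0, 0, -0.1], [0, 0, 0, 0, 0, -0.1], [0, 0, 0, 0, 0, -0.1], [0, 0, 0, 0, 0, -0.1], [0, 0, 0, 0, 0, -0.1], [0, 0, 0, 0, 0, 0]]]'

```text
time_s: 14.42
position: [0.5813, -0.1932, 0.1321]
ee_rot: [-0.3, 1.55, 0.296]
contact_force: [0.3, -0.3, -2.7]
finger_gap: 0.667
```

```bash
python3 -c "
from needle import *
st()
go('w16');read('w16')"
```

```text
14.42 pos [ 0.5813 -0.1932  0.1321] phi 111.8 fix turn 0.002 0.001 F [ 0.3 -0.3 -2.7] T [ 0.141  0.03  -0.109] gap 0.667 j [-0.32   0.431  0.015  1.153 -0.002 -0.7  ]
14.4667 [ 0.5813 -0.1932  0.1321] [[0.001, -0.376, 0.927], [-0.002, 0.927, 0.376], [-1.0, -0.002, 0.0]] [-0.42 -0.94 -2.45] 0.666
w16 z 0.099 C [ 0.5064 -0.1988] rad 30.1 needle ang 156.2 red ang 4.6 redstr 159.0 VAL 6.255 by yaw 6.25 depth 137.005291005291
```

View pics/w16.png

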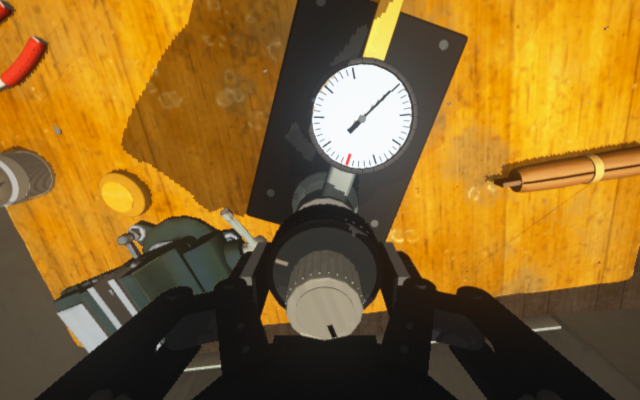

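>>> move_arm --motion '[[[0, 0, 0, 0, 0, -0.1], [0, 0, 0, 0, 0, -0.1], [0, 0, 0, 0, 0, -0.05], [0, 0, 0, 0, 0, 0]]]'

```text
time_s: 14.8
position: [0.5814, -0.1934, 0.1321]
ee_rot: [-0.119, 1.567, 0.115]
contact_force: [-1.0, 0.9, -3.7]
finger_gap: 0.667
```

```bash
python3 -c "
from needle import *
st()
go('w17');read('w17')"
```

```text
14.8 pos [ 0.5814 -0.1934  0.1321] phi 98.5 fix turn 0.002 0.0 F [-1.   0.9 -3.7] T [ 0.075  0.025 -0.04 ] gap 0.667 j [-0.32   0.432  0.016  1.154 -0.002 -0.469]
14.85 [ 0.5814 -0.1934  0.1321] [[0.001, -0.151, 0.989], [-0.002, 0.989, 0.151], [-1.0, -0.002, 0.0]] [-0.25 -0.28 -2.66] 0.667
w17 z 0.0979 C [ 0.5064 -0.1987] rad 30.1 needle ang 156.7 red ang 4.5 redstr 157.0 VAL 6.246 by yaw 6.243 depth 141.58201058201053
```

>>> move_arm --motion '[[[0, 0, 0, 0, 0, -0.1], [0, 0, 0, 0, 0, -0.1], [0, 0, 0, 0, 0, -0.05], [0, 0, 0, 0, 0, 0]]]'

```text
time_s: 15.18
position: [0.5814, -0.1936, 0.1321]
ee_rot: [0.067, 1.57, -0.071]
contact_force: [0.6, -0.6, -2.9]
finger_gap: 0.672
```

```bash
python3 -c "
from needle import *
st()
go('w18');read('w18')"
```

```text
15.18 pos [ 0.5814 -0.1936  0.1321] phi 85.0 fix turn 0.003 -0.0 F [ 0.6 -0.6 -2.9] T [ 0.12  -0.061 -0.074] gap 0.672 j [-0.32   0.432  0.017  1.154 -0.003 -0.233]
15.2333 [ 0.5814 -0.1936  0.1321] [[-0.0, 0.085, 0.996], [-0.003, 0.996, -0.085], [-1.0, -0.003, 0.0]] [-0.16 -0.05 -2.68] 0.667
w18 z 0.0968 C [ 0.5064 -0.1987] rad 30.0 needle ang 157.1 red ang 4.4 redstr 161.0 VAL 6.236 by yaw 6.236 depth 143.7407407407407
```

>>> move_arm --motion '[[[0, 0, 0, 0, 0, -0.1], [0, 0, 0, 0, 0, -0.1], [0, 0, 0, 0, 0, -0.05], [0, 0, 0, 0, 0, 0]]]'

```text
time_s: 15.57
position: [0.5814, -0.1938, 0.1321]
ee_rot: [0.253, 1.556, -0.257]
contact_force: [-0.0, -1.2, -2.6]
finger_gap: 0.67
```

```bash
python3 -c "
from needle import *
st()
go('w19');read('w19')"
```

```text
15.57 pos [ 0.5814 -0.1938  0.1321] phi 71.4 fix turn 0.003 -0.001 F [-0.  -1.2 -2.6] T [ 0.098 -0.102 -0.07 ] gap 0.67 j [-0.32   0.433  0.018  1.155 -0.003  0.005]
15.6167 [ 0.5814 -0.1938  0.1321] [[-0.001, 0.317, 0.948], [-0.003, 0.948, -0.317], [-1.0, -0.003, 0.0]] [-0.36 -0.11 -2.77] 0.668
w19 z 0.0957 C [ 0.5064 -0.1988] rad 30.0 needle ang 156.8 red ang 4.6 redstr 157.0 VAL 6.244 by yaw 6.24 depth 143.26984126984127
```

>>> move_arm --motion '[[[0, 0, 0, 0, 0, -0.1], [0, 0, 0, 0, 0, -0.1], [0, 0, 0, 0, 0, -0.05], [0, 0, 0, 0, 0, 0]]]'

```text
time_s: 15.95
position: [0.5813, -0.194, 0.1322]
ee_rot: [0.439, 1.526, -0.444]
contact_force: [-0.4, -0.7, -3.3]
finger_gap: 0.665
```

```bash
python3 -c "
from needle import *
st()
go('w20');read('w20')"
```

```text
15.95 pos [ 0.5813 -0.194   0.1322] phi 57.7 fix turn 0.003 -0.002 F [-0.4 -0.7 -3.3] T [ 0.098 -0.085 -0.032] gap 0.665 j [-0.32   0.433  0.019  1.156 -0.003  0.243]
16.0 [ 0.5813 -0.1941  0.1321] [[-0.002, 0.532, 0.847], [-0.003, 0.847, -0.532], [-1.0, -0.003, 0.0]] [-0.74 -0.23 -2.62] 0.668
w20 z 0.0945 C [ 0.5066 -0.1986] rad 30.2 needle ang 158.1 red ang 4.2 redstr 154.0 VAL 6.215 by yaw 6.217 depth 144.1640211640211
```

View pics/w20.png

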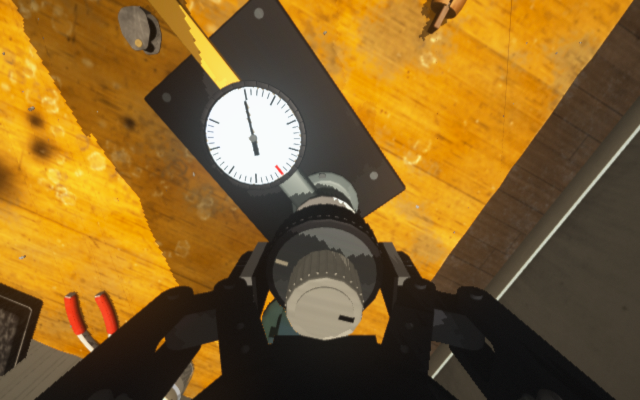

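>>> move_arm --motion '[[[0, 0, 0, 0, 0, -0.1], [0, 0, 0, 0, 0, -0.1], [0, 0, 0, 0, 0, -0.05], [0, 0, 0, 0, 0, 0]]]'

```text
time_s: 16.33
position: [0.5811, -0.1942, 0.1321]
ee_rot: [0.623, 1.48, -0.63]
contact_force: [-0.9, -0.8, -2.8]
finger_gap: 0.673
```

```bash
python3 -c "
from needle import *
st()
go('w21');read('w21')"
```

```text
16.33 pos [ 0.5811 -0.1942  0.1321] phi 44.1 fix turn 0.003 -0.003 F [-0.9 -0.8 -2.8] T [ 0.09  -0.104 -0.086] gap 0.673 j [-0.321  0.434  0.019  1.158 -0.004  0.481]
16.3833 [ 0.5812 -0.1942  0.1321] [[-0.003, 0.717, 0.697], [-0.003, 0.697, -0.717], [-1.0, -0.004, 0.0]] [ 0.02 -1.47 -2.65] 0.669
w21 z 0.0934 C [ 0.5063 -0.1989] rad 30.0 needle ang 104.6 red ang 4.8 redstr 151.0 VAL 0.875 by yaw 0.868 depth 142.7248677248677
```

The needle reads about 0.9 rad, so it has left its stop. One more small turn should bring it to about 2.0.

>>> move_arm --motion '[[[0, 0, 0, 0, 0, -0.09], [0, 0, 0, 0, 0, -0.09], [0, 0, 0, 0, 0, 0]]]'

```text
time_s: 16.63
position: [0.581, -0.1944, 0.1322]
ee_rot: [0.754, 1.436, -0.761]
contact_force: [-0.5, 0.3, -3.5]
finger_gap: 0.67
```

```bash
python3 -c "
from needle import *
st()
go('w22');read('w22')"
```

```text
16.63 pos [ 0.581  -0.1944  0.1322] phi 34.4 fix turn 0.003 -0.003 F [-0.5  0.3 -3.5] T [ 0.008 -0.126 -0.047] gap 0.67 j [-0.321  0.434  0.02   1.159 -0.004  0.65 ]
16.6833 [ 0.581  -0.1944  0.1322] [[-0.003, 0.823, 0.568], [-0.003, 0.568, -0.823], [-1.0, -0.004, 0.001]] [-0.45 -1.13 -2.08] 0.671
w22 z 0.0927 C [ 0.5064 -0.1988] rad 30.1 needle ang 46.8 red ang 4.4 redstr 148.0 VAL 1.878 by yaw 1.877 depth 117.6825396825397
```

View pics/w22.png

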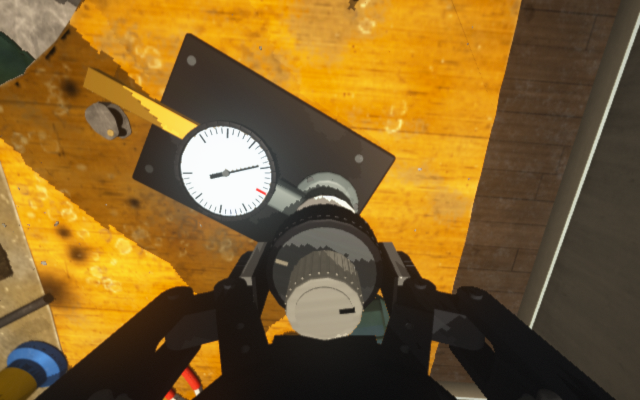

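The needle is at about 1.9 rad, past its stop and short of the red mark at (261,190), and the bar is in place. I let go of the outer knob and rise.

>>> move_arm --motion '[[[0, 0, 0, 0, 0, 0], [0, 0, 0, 0, 0, 0], [0, 0, 0, 0, 0, 0], [0, 0, 0, 0, 0, 0]]]' --jaw -1

```text
time_s: 17.02
position: [0.5819, -0.1944, 0.1333]
ee_rot: [0.74, 1.439, -0.745]
contact_force: [-0.5, 0.4, 0.4]
finger_gap: 1.005
```

```bash
python3 -c "
from needle import *
st()
go('w23');read('w23')"
```

```text
17.02 pos [ 0.5819 -0.1944  0.1333] phi 35.4 fix turn 0.003 -0.001 F [-0.5  0.4  0.4] T [ 0.001 -0.047 -0.094] gap 1.005 j [-0.321  0.433  0.021  1.159 -0.004  0.632]
17.0667 [ 0.5819 -0.1944  0.1333] [[-0.001, 0.815, 0.58], [-0.003, 0.58, -0.815], [-1.0, -0.003, 0.002]] [0.69 0.47 0.18] 0.997
w23 z 0.0926 C [ 0.5062 -0.1989] rad 30.1 needle ang 33.3 red ang 4.9 redstr 150.0 VAL 2.122 by yaw 2.113 depth 126.12698412698411
```

Released, the needle reads 2.12 rad, as wanted. I rise to the inner knob and unwind the tool anticlockwise.

>>> move_arm --motion '[[[-0.05, 0.1, 2, 0, 0, 0], [0, 0, 2.5, 0, 0, 0.1], [0, 0, 0.05, 0, 0, 0.12], [0, 0, 0.05, 0, 0, 0.12], [0, 0, 0.05, 0, 0, 0.12], [0, 0, 0.05, 0, 0, 0.12], [0, 0, 0.05, 0, 0, 0.12], [0, 0, 0.05, 0, 0, 0.12], [0, 0, 0.05, 0, 0, 0.12], [0, 0, 0.05, 0, 0, 0.12], [0, 0, 0.05, 0, 0, 0.12], [0, 0, 0.05, 0, 0, 0.12], [0, 0, 0.05, 0, 0, 0.12], [0, 0, 0, 0, 0, 0.12], [0, 0, 0, 0, 0, 0.12], [0, 0, 0, 0, 0, 0.1], [0, 0, 0, 0, 0, 0]]]'

```text
time_s: 18.48
position: [0.5825, -0.1932, 0.1892]
ee_rot: [-0.695, 1.448, 0.69]
contact_force: [-0.0, 0.0, -0.3]
finger_gap: 1.002
```

```bash
python3 -c "
from needle import *
st()
go('w24');read('w24')"
```

```text
18.48 pos [ 0.5825 -0.1932  0.1892] phi 140.9 fix turn -0.001 0.01 F [-0.   0.  -0.3] T [-0.012 -0.023 -0.005] gap 1.002 j [-0.322  0.399  0.113  1.276  0.004 -1.21 ]
18.5333 [ 0.5826 -0.1931  0.1892] [[0.01, -0.772, 0.635], [0.001, 0.635, 0.772], [-1.0, -0.007, 0.007]] [-0.76  0.72 -0.02] 1.002
w24 z 0.0926 C [ 0.5061 -0.1983] rad 30.0 needle ang 32.1 red ang 4.0 redstr 85.0 VAL 2.127 by yaw 2.134 depth 139.32804232804236
```

View pics/w24.png

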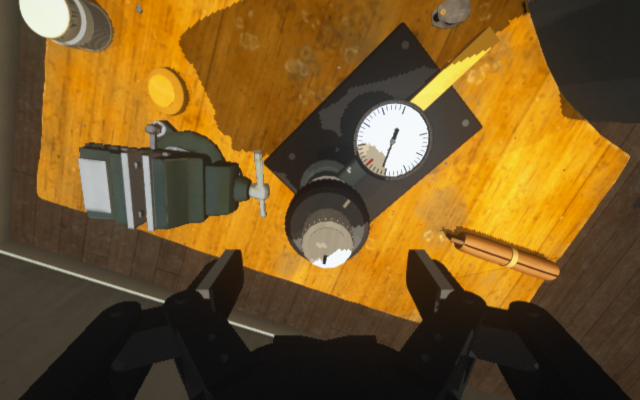

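>>> move_arm --motion '[[[-0.17, 0.04, -1.2, 0, 0.01, 0], [0, 0, -1.0, 0, 0, 0], [0, 0, -0.1, 0, 0, 0], [0, 0, 0, 0, 0, 0]]]'

```text
time_s: 18.87
position: [0.5805, -0.1926, 0.1635]
ee_rot: [-0.68, 1.462, 0.683]
contact_force: [0.0, -0.4, 0.1]
finger_gap: 0.998
```

```bash
python3 -c "
from needle import *
st()"
```

```text
18.87 pos [ 0.5805 -0.1926  0.1635] phi 140.0 fix turn -0.001 -0.001 F [ 0.  -0.4  0.1] T [0.018 0.009 0.013] gap 0.998 j [-3.210e-01  4.150e-01  7.200e-02  1.229e+00  1.000e-03 -1.193e+00]
```

>>> move_arm --motion '[[[0.03, 0, 0, 0, 0, 0], [0, 0, 0, 0, 0, 0], [0, 0, 0, 0, 0, 0], [0, 0, 0, 0, 0, 0], [0, 0, 0, 0, 0, 0], [0, 0, 0, 0, 0, 0], [0, 0, 0, 0, 0, 0]]]' --jaw 1 --force 20

```text
time_s: 19.45
position: [0.581, -0.1928, 0.1632]
ee_rot: [-0.678, 1.463, 0.681]
contact_force: [0.4, -0.4, -2.0]
finger_gap: 0.352
```

```bash
python3 -c "
from needle import *
st()
go('w25');read('w25')"
```

```text
19.45 pos [ 0.581  -0.1928  0.1632] phi 139.9 fix turn -0.001 -0.001 F [ 0.4 -0.4 -2. ] T [-0.037 -0.095  0.012] gap 0.352 j [-0.321  0.416  0.073  1.229  0.    -1.191]
19.5 [ 0.581  -0.1928  0.1632] [[-0.001, -0.764, 0.645], [0.001, 0.645, 0.764], [-1.0, 0.002, -0.0]] [-0.   -0.58 -1.5 ] 0.352
w25 z 0.0926 C [ 0.5066 -0.1987] rad 30.2 needle ang 35.3 red ang 4.9 redstr 86.0 VAL 2.087 by yaw 2.077 depth 128.38624338624336
```

View pics/w25.png

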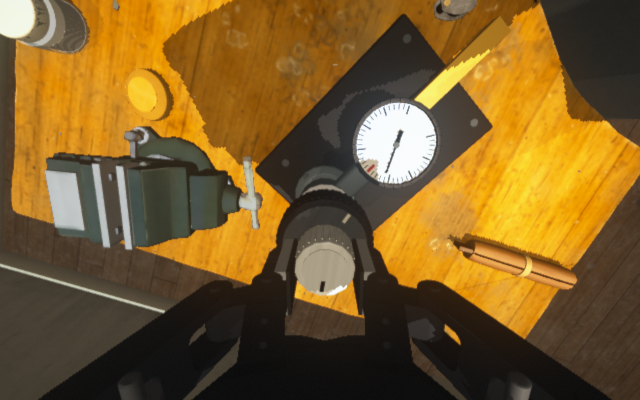

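The inner knob is held; its top is at (325,267) between the pads. I turn it clockwise about 1 rad.

>>> move_arm --motion '[[[0, 0, 0, 0, 0, -0.1], [0, 0, 0, 0, 0, -0.1], [0, 0, 0, 0, 0, -0.1], [0, 0, 0, 0, 0, -0.1], [0, 0, 0, 0, 0, -0.1], [0, 0, 0, 0, 0, -0.1], [0, 0, 0, 0, 0, -0.1], [0, 0, 0, 0, 0, -0.1], [0, 0, 0, 0, 0, -0.1], [0, 0, 0, 0, 0, 0]]]'

```text
time_s: 20.33
position: [0.5814, -0.1936, 0.1632]
ee_rot: [0.058, 1.57, -0.058]
contact_force: [0.3, -1.0, -1.7]
finger_gap: 0.354
```

```bash
python3 -c "
from needle import *
st()
go('w26');read('w26')"
```

```text
20.33 pos [ 0.5814 -0.1936  0.1632] phi 85.8 fix turn -0.0 0.0 F [ 0.3 -1.  -1.7] T [ 0.048 -0.109 -0.043] gap 0.354 j [-0.322  0.416  0.073  1.227  0.    -0.248]
20.3833 [ 0.5814 -0.1936  0.1632] [[0.0, 0.068, 0.998], [0.0, 0.998, -0.068], [-1.0, 0.0, -0.0]] [-0.24 -0.3  -2.25] 0.354
w26 z 0.0923 C [ 0.5064 -0.1987] rad 30.0 needle ang 11.4 red ang 4.5 redstr 151.0 VAL 2.496 by yaw 2.494 depth 134.43386243386252
```

View pics/w26.png

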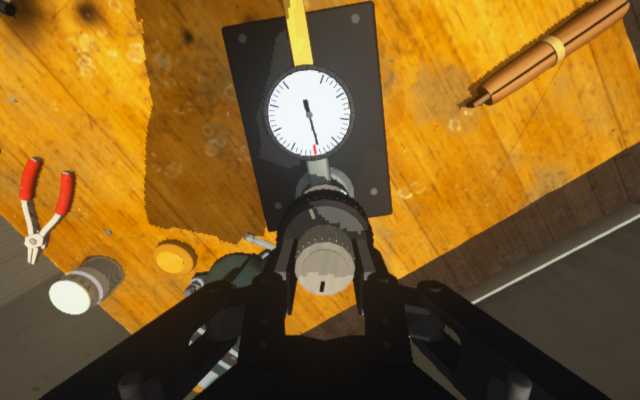

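>>> move_arm --motion '[[[0, 0, 0, 0, 0, -0.1], [0, 0, 0, 0, 0, -0.1], [0, 0, 0, 0, 0, -0.1], [0, 0, 0, 0, 0, 0]]]'

```text
time_s: 20.72
position: [0.5814, -0.1939, 0.1632]
ee_rot: [0.286, 1.552, -0.287]
contact_force: [0.6, 0.2, -2.5]
finger_gap: 0.355
```

```bash
python3 -c "
from needle import *
st()
im,d,ci,s=go('w27');read('w27')
u,v=proj(ci,(.5064,-.1987,.0923)); u,v=int(u),int(v); c=im[v-50:v+50,u-50:u+50]; cv2.imwrite('pics/w27z.png',cv2.resize(c,None,fx=6,fy=6,interpolation=cv2.INTER_CUBIC)[:,:,::-1])"
```

```text
20.72 pos [ 0.5814 -0.1939  0.1632] phi 69.1 fix turn 0.0 -0.0 F [ 0.6  0.2 -2.5] T [ 0.05  -0.123 -0.036] gap 0.355 j [-0.322  0.416  0.073  1.227 -0.     0.043]
20.7667 [ 0.5814 -0.1939  0.1632] [[-0.0, 0.352, 0.936], [-0.0, 0.936, -0.352], [-1.0, -0.0, 0.0]] [-0.22 -0.81 -0.35] 0.346
w27 z 0.0922 C [ 0.5152 -0.1976] rad 38.7 needle ang 187.4 red ang 54.3 redstr 2.0 VAL 0.295 by yaw 5.707 depth 168.85978835978835
```

View pics/w27z.png

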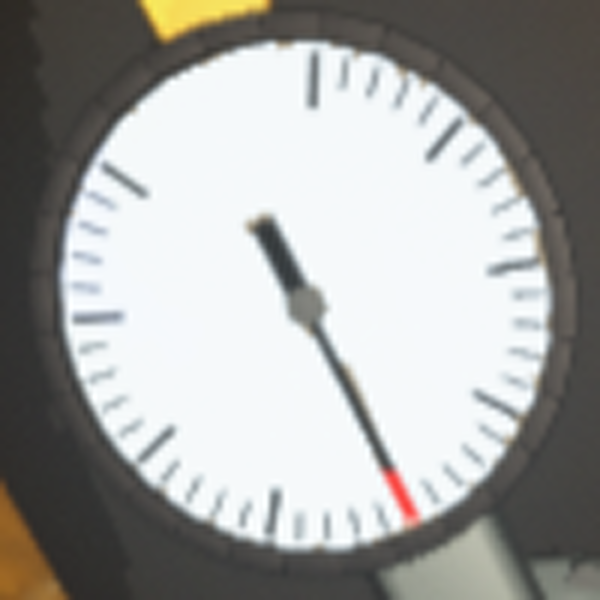

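In the zoom the needle, from pivot (305,306) to tip (390,470), points straight at the red mark (388–418, 470–522). The reader's circle fit merged with the arm, so I fix the centre. Then I release and re-check.

```bash
sed -i "s|C=np.array(\[cx,cy\])/1000|C=np.array([cx,cy])/1000 if abs(rad-30.1)<.6 else np.array([.5064,-.1987])|" needle.py; python3 -c "
from needle import *
read('w27')"
```

```text
w27 z 0.0922 C [ 0.5064 -0.1987] rad 38.7 needle ang 4.6 red ang 4.2 redstr 143.0 VAL 2.612 by yaw 2.614 depth 136.10052910052906
```

>>> move_arm --motion '[[[0, 0, 0, 0, 0, 0], [0, 0, 0, 0, 0, 0], [0, 0, 0, 0, 0, 0], [0, 0, 0, 0, 0, 0]]]' --jaw -1

```text
time_s: 21.1
position: [0.5814, -0.1938, 0.1637]
ee_rot: [0.27, 1.553, -0.271]
contact_force: [-0.2, -1.1, 0.5]
finger_gap: 0.903
```

```bash
python3 -c "
from needle import *
st()
go('w28');read('w28')"
```

```text
21.1 pos [ 0.5814 -0.1938  0.1637] phi 70.2 fix turn 0.0 0.0 F [-0.2 -1.1  0.5] T [ 0.016 -0.045 -0.033] gap 0.903 j [-0.322  0.416  0.073  1.228 -0.     0.023]
21.15 [ 0.5814 -0.1937  0.1637] [[0.0, 0.338, 0.941], [-0.0, 0.941, -0.338], [-1.0, -0.0, 0.001]] [-0.51 -0.55  0.27] 0.978
w28 z 0.0922 C [ 0.5064 -0.1986] rad 30.1 needle ang 4.4 red ang 4.2 redstr 148.0 VAL 2.614 by yaw 2.617 depth 140.02116402116397
```

The needle reads 2.614 after letting go. I retreat straight up and check once more.

>>> move_arm --motion '[[[0, 0, 1, 0, 0, 0], [0, 0, 2, 0, 0, 0], [0, 0, 3, 0, 0, 0], [0, 0, 2, 0, 0, 0], [0, 0, 0, 0, 0, 0], [0, 0, 0, 0, 0, 0]]]'

```text
time_s: 21.65
position: [0.5802, -0.1932, 0.2494]
ee_rot: [0.268, 1.555, -0.268]
contact_force: [-0.1, 0.4, -0.7]
finger_gap: 0.998
```

```bash
python3 -c "
from needle import *
st()
go('w29');read('w29')
im,d,ci=snap('scene','s29'); c=im[145:320,240:450]; cv2.imwrite('pics/s29z.png',cv2.resize(c,None,fx=3.4,fy=3.4,interpolation=cv2.INTER_CUBIC)[:,:,::-1])"
```

```text
21.65 pos [ 0.5802 -0.1932  0.2494] phi 70.5 fix turn -0.0 -0.001 F [-0.1  0.4 -0.7] T [ 0.029 -0.06  -0.006] gap 0.998 j [-0.321  0.387  0.248  1.432 -0.     0.02 ]
21.7 [ 0.5802 -0.1932  0.2495] [[-0.0, 0.335, 0.942], [0.0, 0.942, -0.335], [-1.0, -0.0, -0.0]] [0.08 1.19 0.41] 0.996
w29 z 0.0922 C [ 0.5064 -0.1987] rad 39.0 needle ang 4.7 red ang 4.3 redstr 113.0 VAL 2.61 by yaw 2.611 depth 113.03174603174611
```

View pics/w29.png

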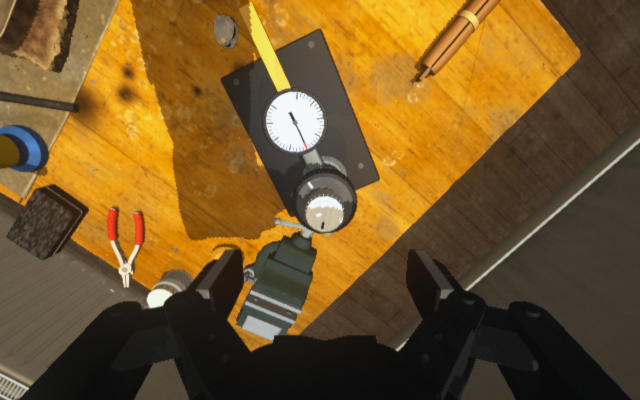

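View pics/s29z.png

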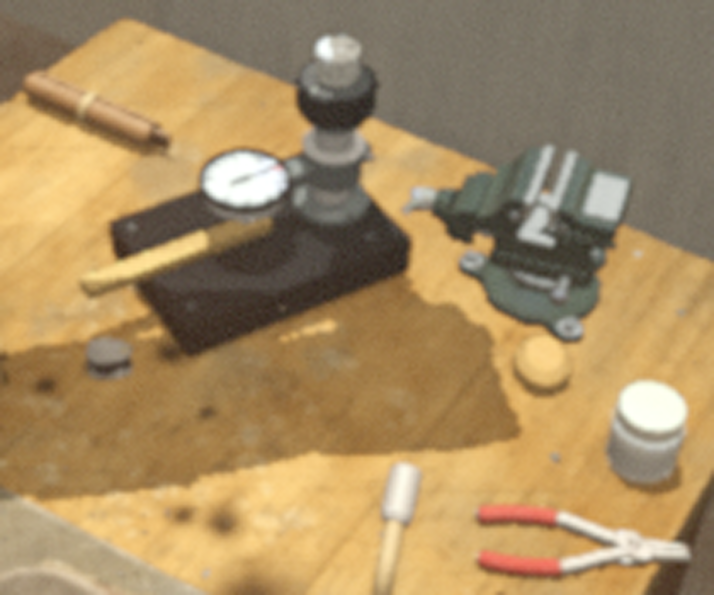

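The wrist view has the needle on the red mark (304,147). The scene view shows the bar flat under the tip, all bystanders in place and the robot clear. I hand in.

```bash
python3 -c "
from h import *
print(env.finish_job())"
```

```text
the job is handed in; nothing more can be done
None
```

The job is done and handed in at about 21.8 s of the 69 s allowed. The hand-in reports no verdict, so the result rests on my own last checks.

**What I did:**
- **Bar:** I laid it flat on the granite and slid it in level from the front. I then let go with its end under the tip, about 0.6 mm off the tip's line sideways.
- **Outer knob:** I wound it down about 2.26 rad. The needle read about 1.9 rad while I gripped the knob and 2.12 rad once I let go.
- **Inner knob:** I turned it about 1.24 rad clockwise to bring the needle onto zero.

**Last checks:**
- **Needle:** it read 2.612 rad before I let go of the knob, 2.614 after, and 2.610 once the arm had backed off. The zero mark is 2.618.
- **Scene:** the bar lies flat under the tip, the loupe, clamp and pliers look unmoved, and the robot is touching nothing.

**What went wrong or disagreed:**
- **Bar grip:** the first grip was too shallow because the arm crept upward, so I took it again.
- **Needle reader:** it read 0.03 to 0.07 rad low with the needle on its stop. In two pictures, one of them the final check, the dial's outline ran into the arm beside it, so I used the known dial centre there. An enlarged picture of the first showed the needle on the mark.

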